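# Hook the headset arm onto the desk post

### The job

The blue headset hanger stands nose down in the white desk organiser: hang it on the grey slotted desk post. Hook its two claws into the two slots just below the orange spring catch and press it down until it is fully home and the catch has sprung out again over its back plate, then let go; the clear blue mat is free for setting it down the right way up to take a fresh hold from above. Leave the other things on the desk where they are.

Things in the scene. Friction and masses are not known exactly. Their poses are not given: they have to be found in the camera images.
- hanger_mid (a point): Headset hanger, loose, to be hung: blue box-section bracket, about 0.3 kg, 36 mm wide, 140 long; its centre, near its centre of mass. x towards the claws, z up as hung. Underside at z = -22 mm, top at +22, nose end at x = -70 with a lip up to z = +38. Underside flat from x = +70 to -30, then rising 18 mm to the nose; stands steadily on it. At the start x points up, z out of the organiser's front.
- hanger_back (a point): Centre of the rear face of the hanger's back plate (7 mm thick, 62 high), at x = +70, z = +9 mm from hanger_mid; same axes. Two steel claws stand out 11 mm behind it on the centre line, one 36 mm above the other: 8 mm thick, a neck 8 mm high (undersides at z = +17 and -19 mm from here), a tooth at its end hanging 9 mm below the neck, 6 mm behind the rear face.
- post_seat (a point): Where hanger_back lies when the hanger is fully home, on the post's front face 151 mm above the desk. The hanger's axes then equal this frame's: x into the post, z up. The claws enter along +x with the hanger 9 to 15 mm (best 12) above home, until the back plate is flat on the front; this pushes the catch in (4 to 6 N). Hold it there and press straight down till the necks sit in the slots (a few N); let go sooner and the catch pushes it off.
- catch (a joint): Orange spring catch on the post's front, an inverted U 36 mm wide, 16 high, straddling the slots; its lower edge is 184 mm above the desk, 2 mm above the back plate's top when the hanger is home. 0 = out (6 mm proud of the front), 0.006 = pushed in flush, m. It springs back out by itself once the back plate has gone down past it.
- post: Grey slotted post, a hollow channel 50 mm wide, 30 deep, 293 high, fixed on a dark base plate 130 x 120 x 10 mm. Origin on the desk under its middle; its front face is at x = -15 mm and faces -x, 4 mm thick. Six slots 14 mm wide, 23 high, lower edges 60, 96, 132, 168, 204, 240 mm above the desk; the hanger goes in those at 132 and 168.
- organiser: White desk organiser, fixed, 140 x 140 mm, origin under its middle, front facing -x. Front row 58 mm high, wall behind it 70, rear row 95, with pens up to 160 mm high at x above 20 mm. The hanger stands in the front bay centred at x = -32, y = +44 mm, inside 68 (x) by 44 mm (y), floor 5 mm; its upper 87 mm and the claws stick out. Note pads 59 mm high in the bay beside it.
- mat: Blue desk mat 200 x 200 x 3 mm, fixed to the desk and empty; origin under its middle. The clear place to set the hanger down.
- mug_mid (a point): White mug, 80 mm across, 92 mm high, with a handle; its centre. Leave alone.
- tub_mid (a point): Paper clip tub, 68 mm across, 52 mm high; its centre. Leave alone.
- stapler_mid (a point): Black stapler, 150 x 36 x 50 mm; its centre. Leave alone.
- mouse_mid (a point): Black computer mouse, 100 x 58 x 32 mm; its centre. Leave alone.
- notes_mid (a point): Pink block of sticky notes, 76 x 76 x 28 mm; its centre. Leave alone.
- headset_mid (a point): Black headset lying on the desk, about 190 x 180 x 72 mm; the point midway between its ear cups. Leave alone.
Things that resemble listed ones, but are neither listed nor needed, are in the scene too. Leave any pink or turquoise look-alike of the part that bears hanger_mid alone.

How it is judged (in metres and radians):
At the end, for the whole second after the job is handed in: the hanger hangs released and still in the two slots under the catch: back plate within 5 mm of the post's front face, height 3 mm below to 4 mm above fully home, within 8 mm in all, right way up and square to the post within about 6 degrees, catch sprung out to within 1.5 mm (z of hanger_back in the frame of post_seat between -0.003 and 0.004 m and x of hanger_back in the frame of post_seat above -0.005 m and distance between hanger_back and post_seat below 0.008 m and angle between the z axis of hanger_mid and the z axis of post_seat, either way round below 0.1 rad and angle between the x axis of hanger_mid and the x axis of post_seat, either way round below 0.12 rad and value of joint catch below 0.0015 m and linear speed of hanger below 0.02 m/s); the robot touches nothing.
It fails at once if another thing on the desk is knocked or shifted by more than 40 mm (distance of any of mug_mid, tub_mid, stapler_mid, mouse_mid, notes_mid, headset_mid from where it was at the start of the episode above 0.04 m).
It also fails if it takes over 56 s, if anything falls off the work surface, if the arm or the gripper's body presses on something with over 40 N, if the wrist force passes 120 N, or if a joint passes its speed limit or range.

### The arm

A 6-joint arm with a two-finger parallel gripper is mounted at the origin on the work surface. World frame = base frame: x ahead of the robot, y to its left, z up, the work surface at z = 0. Lengths are in m, angles in degrees, forces in N, time in s.
With the tool pointing down it reaches from about 0.35 to 0.95 m from the base axis. Payload 17.4 kg.
Tool frame: the origin (TCP) lies at the very end of the fingers, on their centre line; the grasp point (between the pads) lies 19 mm behind it (hold_point_z is the distance from the TCP to the grasp point, in m); x points along the fingers, z is the direction in which the jaws open and shut, and the axes are right-handed (so a half turn about x gives the same grasp; the last joint's range is limited). The gripper opens to 93 mm and grips with 3 to 60 N. Pads are 15 mm wide; open, the fingers measure 128 mm over their backs; the gripper's body (75 mm by 188 mm) begins 65 mm behind the grasp point.
Start: joints at [-68.056, 6.646, 82.598, -0, 90.757, -2.166], TCP at [0.276, -0.616, 0.187] pointing down, gripper open.
Joint ranges: [-162.19, 162.19], [-47.58, 125.68], [4.15, 143.07], [-65.23, 245.23], [0.69, 171.88], [-170.13, 170.13]. Speed limits (degrees/s): [108.29, 108.29, 127.2, 180, 180, 180].

### API

Orientations are given as [roll, pitch, yaw] about the fixed x, y, z axes, in that order (R = Rz(yaw) Ry(pitch) Rx(roll)).
In Python, from workcell import state, camera, close_job, look_for, silhouettes, pinpoint, hold_point_z gives the robot as it stands.
- The arm moves only by the tool apply_moves, never from a script. Its argument "motion" is a list of rows, each an object with "linear": the shift along the tool's x, y, z in mm, a list of three; "spin": the turn about the tool's x in rad; "gripper": the closure, from -1 (fully open) to 1 (shut), so that 0 is half open. In form: [{"linear": [x, y, z], "spin": spin, "gripper": gripper}, ...]. A call has 1 to 12 rows; each row is the pose to reach, as a shift and turn from the pose commanded when the call began, along the tool's axes at that moment; what a row does not reach only later rows make up. A row lasts 1/12 s, in which the tool goes at most 41.7 mm and 7.16 degrees, less where a joint would pass 70% of its speed; a pose out of reach is approached as far as the arm can. A call with a gripper value outside its range is refused whole. The fingers move at their own pace and stop on an object; "newtons" is the grip in N (left out, the last holds). Time passes only in rows, so rows that repeat a pose let the fingers close. It gives the time, the measured TCP pose, the force and the opening at its end, in the units of the state.
- state(): the state, without advancing time (a new reading comes with each control period).
- camera(name): name is "scene" or "top"; returns a dict with "image" (480x640x3 uint8, red, green, blue), "mtx" (3x3 intrinsics, pixels), "R" (3x3) and "t" (3): a world point X has camera coordinates R X + t. Camera axes: x right, y down, z forward; pixel columns grow to the right and rows downward; lengths in m; the calibration is good to about 2 mm. A picture is of the moment at which its call begins. There is no depth.
- close_job(): hands the job in, once; it reports no verdict.
Trained networks look in a picture, given as the dict that the camera call returned (one of the last four; its "shot" number tells which), for a name from the list of things; names that differ only in an ending like _2 or _b are one class to them, and where a whole thing is asked for, a point or a joint stands for the part that bears it (a point fixed in the world has none). Each returns a list of dicts, best first, with "conf" (0 to 1); they miss things now and then, are a little off and sometimes report something else, mostly with a low value. They report only what shows in the picture. A call takes as long as a camera call. They do not tell look-alikes from the thing itself.
- look_for(picture, label): "uv" ([column, row] in pixels, amid what is visible of it).
- silhouettes(picture, label): "mask" (480x640 bool, what is visible of it) and "uv" ([column, row] in pixels, amid what is visible of it).
- pinpoint(picture, label): "uv" ([column, row] in pixels: a listed point, or the origin of a listed thing).
The state is a dict: "time_s": time; "joints": joint angles; "qvel": joint speeds; "tau": joint torques, N m; "ee_pos": TCP position; "ee_rot": TCP orientation; "ft_force": force on the tool from outside, world axes, zero at the start; "wrist_torque": the same for the moment, N m; "width": finger opening in m.
Only numpy, scipy, OpenCV 4.12 (cv2) and the standard library are available. Lean on these libraries where they do the work, as an engineer would, in place of code of your own. Each camera call takes 0.05 s, during which the arm holds its last target.

## Working session

There is one attempt and no reset: what is moved stays moved. The work goes in short steps, Python scripts to look and compute and a tool call to move; the robot and the scene stay as the last step left them, time stands still between calls to the robot, and variables do not carry over. Pictures are saved under pics/ and viewed, and the job is handed in when it is done.

Besides the shell and the picture viewer there is one more tool, called after "Emit:" as name([rows], argument=value, ...), one row to a line, values as JSON. apply_moves: Moves the arm, as the interface text tells. Its arguments: {"type":"object","properties":{"motion":{"type":"array"},"newtons":{"type":"number"}},"required":["motion"]}

```bash
ls; mkdir -p pics; python3 - <<'E'
from workcell import *
import cv2,pickle
print(state())
for n in("scene","top"):
    p=camera(n); cv2.imwrite(f"pics/{n}0.png",p["image"][:,:,::-1]); pickle.dump({k:p[k] for k in p},open(f"{n}0.pkl","wb"))
    print(n,p["mtx"],p["R"],p["t"])
    for l in["hanger_mid","hanger_back","post_seat","catch","post","organiser","mat"]:
        try:print(l,[(d["uv"],round(d["conf"],2)) for d in pinpoint(p,l)])
        except Exception as e:print(l,e)
print(hold_point_z)
E
```

```text
pics
{'time_s': 0.0, 'joints': array([-6.80557053e+01,  6.67584913e+00,  8.26336858e+01,  1.06013127e-03,
        9.07561073e+01, -2.16571499e+00]), 'qvel': array([ 0.04448397, -0.03153367, -0.12013884,  0.03829552, -0.02096021,
        0.05847483]), 'tau': array([-2.33110790e-03, -7.21266961e+01, -6.22614312e+01,  7.78428256e-02,
        2.37616024e-02, -1.00920256e-04]), 'ee_pos': array([ 0.27564531, -0.61590824,  0.18620723]), 'ee_rot': array([176.90909811,  89.93434917, 111.0191212 ]), 'ft_force': array([ 0.81555992, -0.89488977, -0.89894311]), 'wrist_torque': array([ 0.0235718 , -0.0069052 , -0.00375037]), 'width': 0.09275497870140584}
scene [[593.72885014   0.         319.13450572]
 [  0.         593.72885014 242.51243161]
 [  0.           0.           1.        ]] [[-0.76218231  0.64734774  0.0043622 ]
 [ 0.47847821  0.56786987 -0.66976295]
 [-0.4360467  -0.50839426 -0.74256216]] [ 0.49336549 -0.12983174  1.54224393]
hanger_mid [([290.3, 193.5], 0.96), ([212.4, 172.7], 0.83), ([365.6, 200.0], 0.69)]
hanger_back [([362.0, 179.9], 0.82), ([291.9, 174.7], 0.71)]
post_seat [([456.
[... 279 characters left out ...]
   318.24838939]
 [  0.         505.03028675 245.29877531]
 [  0.           0.           1.        ]] [[ 0.02113441 -0.99966601 -0.01487313]
 [-0.99690735 -0.01994517 -0.07601273]
 [ 0.07569069  0.01643361 -0.99699592]] [-0.07643868  0.54980639  1.38170269]
hanger_mid [([357.2, 314.3], 0.78), ([399.7, 263.2], 0.6)]
hanger_back [([357.6, 314.9], 0.73), ([482.5, 234.7], 0.72), ([410.1, 265.7], 0.68), ([241.3, 302.8], 0.19)]
post_seat [([179.5, 225.2], 0.63)]
catch it knows: hanger_back, hanger_mid, headset_mid, mat, mouse_mid, mug_mid, notes_mid, organiser, post, post_seat, stapler_mid, tub_mid
post [([195.6, 235.3], 0.97)]
organiser [([414.8, 256.7], 0.82)]
mat [([304.4, 247.5], 0.94)]
0.0188
```

View pics/scene0.png

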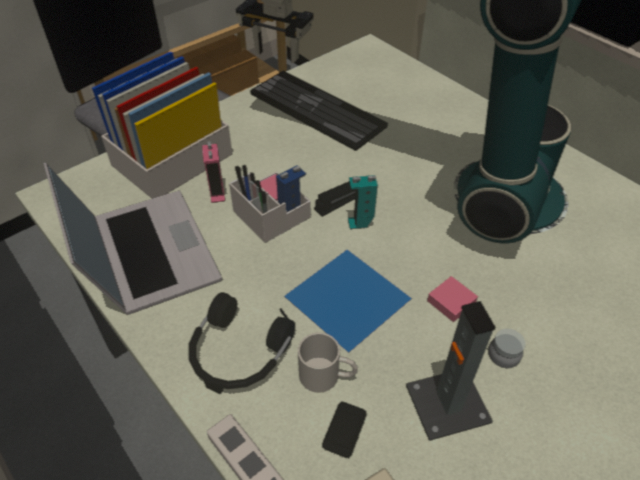

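View pics/top0.png

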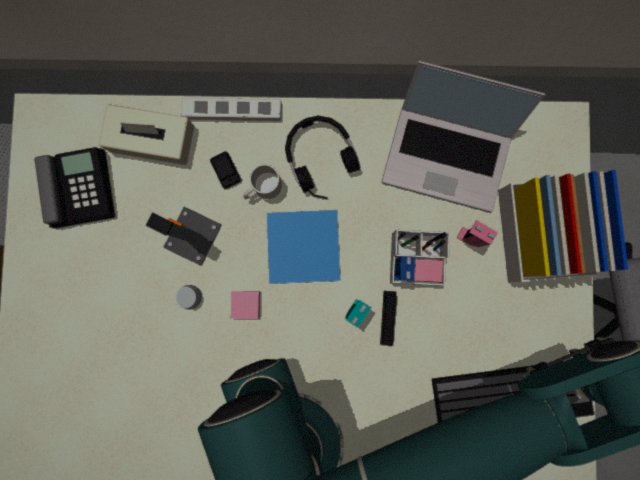

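The blue hanger is in the organiser at scene (290,188) / top (404,268). The post is at scene (455,370) / top (190,235), with its orange catch on its front. The mat is in the middle. I'll zoom in for the orientations.

```bash
cat > h.py <<'E'
import numpy as np,cv2,pickle
from scipy.spatial.transform import Rotation as Ro
def load(n): return pickle.load(open(n,"rb"))
def proj(p,X):
    X=np.atleast_2d(X); c=X@np.array(p["R"]).T+np.array(p["t"]); u=c@np.array(p["mtx"]).T
    return u[:,:2]/u[:,2:]
def ray(p,uv):
    R=np.array(p["R"]);o=-R.T@np.array(p["t"]);d=R.T@np.linalg.inv(p["mtx"])@np.array([*uv,1.]);return o,d/np.linalg.norm(d)
def atz(p,uv,z):
    o,d=ray(p,uv);return o+d*(z-o[2])/d[2]
def tri(a,ua,b,ub):
    o1,d1=ray(a,ua);o2,d2=ray(b,ub)
    A=np.stack([d1,-d2],1);s=np.linalg.lstsq(A,o2-o1,rcond=None)[0]
    x1=o1+s[0]*d1;x2=o2+s[1]*d2
    return (x1+x2)/2,np.linalg.norm(x1-x2)
def crop(p,c,w,h,k,fn,lines=()):
    im=p["image"][:,:,::-1].copy()
    x0,y0=int(c[0]-w/2),int(c[1]-h/2)
    im=cv2.resize(im[max(y0,0):y0+h,max(x0,0):x0+w],None,fx=k,fy=k,interpolation=cv2.INTER_CUBIC)
    for X,col in lines:
        u=(proj(p,X)-[max(x0,0),max(y0,0)]+.5)*k
        cv2.polylines(im,[np.round(u*8).astype(np.int32)],False,col,1,cv2.LINE_AA,3)
    cv2.imwrite(fn,im)
E
python3 - <<'E'
from h import *
s,t=load("scene0.pkl"),load("top0.pkl")
crop(s,(270,200),100,90,8,"pics/a1.png");crop(t,(415,258),80,70,8,"pics/a2.png")
crop(s,(455,365),110,150,4,"pics/a3.png");crop(t,(185,235),90,70,8,"pics/a4.png")
print("org",atz(s,(270.9,211.8),0),atz(t,(414.8,256.7),0))
print("post",atz(s,(444.1,403),0),atz(t,(195.6,235.3),0))
print("mat",atz(s,(349.1,298.7),0),atz(t,(304.4,247.5),0))
print("seat",tri(s,(456.7,363.8),t,(179.5,225.2)))
print("mid",tri(s,(290.3,193.5),t,(399.7,263.2)))
print("bk",tri(s,(291.9,174.7),t,(410.1,265.7)))
E
```

```text
org [ 0.51587958 -0.34186903  0.        ] [ 0.52617129 -0.33614223  0.        ]
post [0.5759667  0.28815496 0.        ] [0.57424535 0.28302876 0.        ]
mat [ 0.54802945 -0.01469632  0.        ] [ 0.54581054 -0.02590324  0.        ]
seat (array([0.58340581, 0.28716865, 0.15316685]), np.float64(0.005736858493318142))
mid (array([ 0.50170688, -0.27856094,  0.10009704]), np.float64(0.002768851675767645))
bk (array([ 0.48997055, -0.2944598 ,  0.14228606]), np.float64(0.014380180754220631))
```

```bash
cd pics; python3 -c "
import cv2,numpy as np
for i in ('1','2','3','4'):
  print(cv2.imread(f'a{i}.png').shape)"
```

```text
(720, 800, 3)
(560, 640, 3)
(600, 440, 3)
(560, 720, 3)
```

View pics/a1.png

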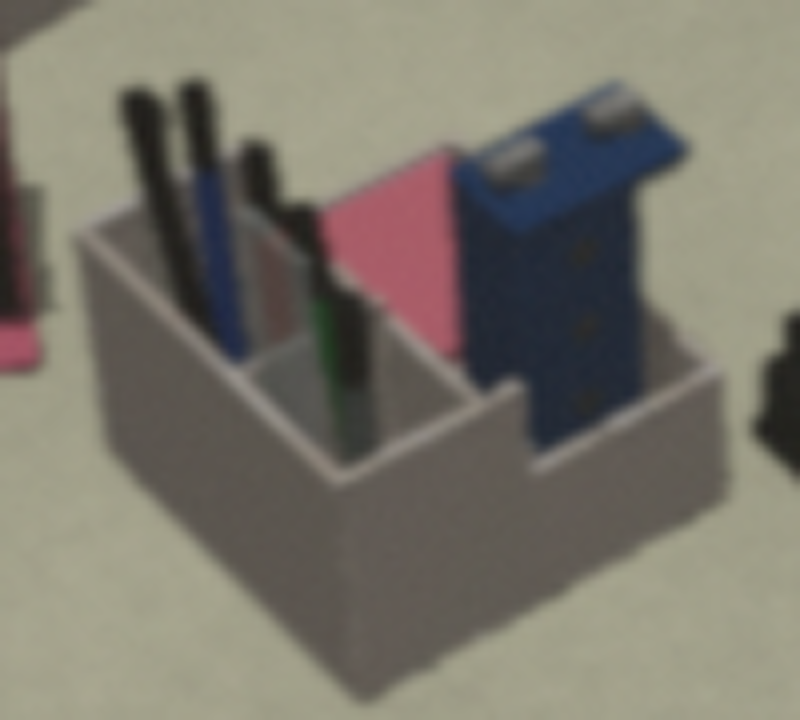

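View pics/a2.png

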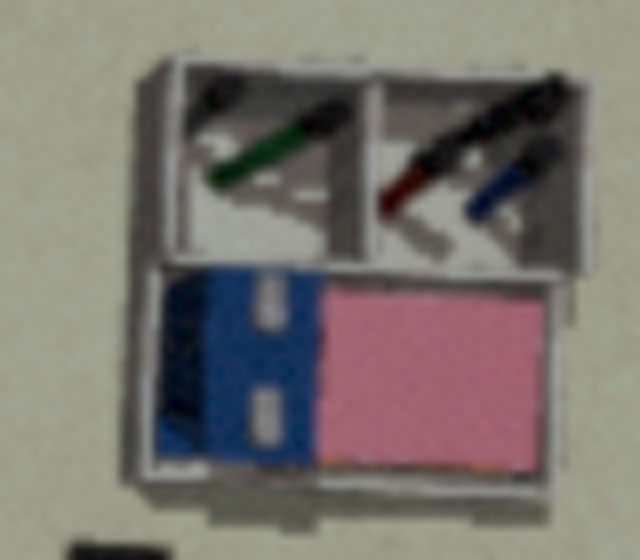

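View pics/a3.png

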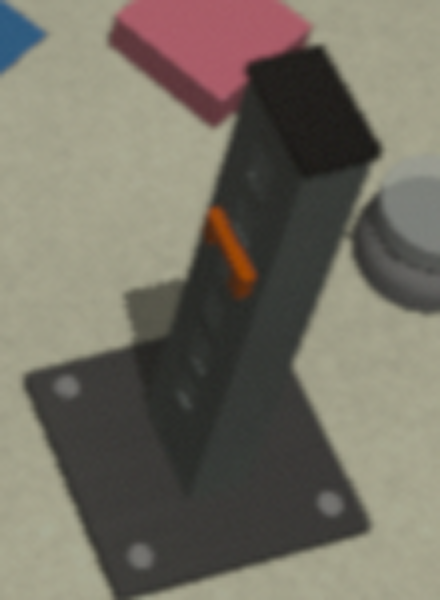

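View pics/a4.png

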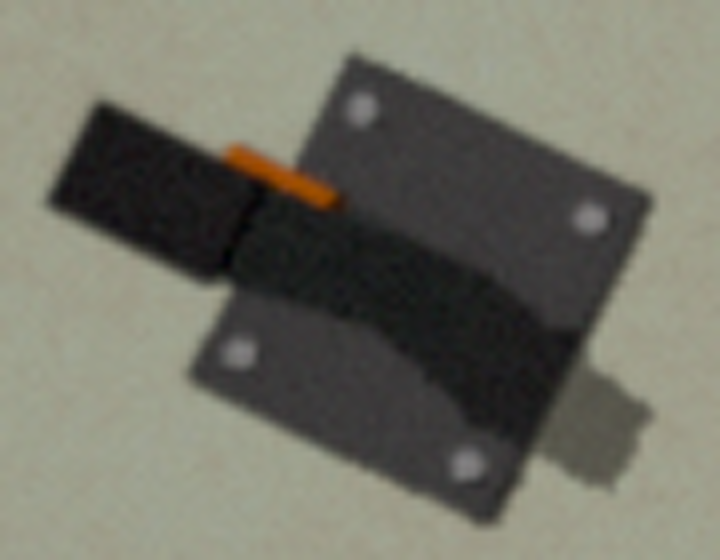

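```bash
cat > fit.py <<'E'
from h import *
from scipy.optimize import least_squares
s,t=load("scene0.pkl"),load("top0.pkl")
S=lambda o,k,pts:[(np.array(p)/k+o-0.5/1*0) for p in pts]
def fit(obs,x0,pose):
    def f(q):
        T=pose(q); r=[]
        for cam,X,uv in obs: r.append((proj(cam,T(np.array(X)/1e3))[0]-uv))
        return np.concatenate(r)
    z=least_squares(f,x0,loss="soft_l1");return z.x,f(z.x).reshape(-1,2)
yawp=lambda q:(lambda X:Ro.from_euler("z",q[2]).apply(X)+[q[0],q[1],0])
a1=lambda u,v:np.array([u/8+220-.5,v/8+155-.5]); a2=lambda u,v:np.array([u/8+375-.5,v/8+223-.5])
a3=lambda u,v:np.array([u/4+400-.5,v/4+290-.5]); a4=lambda u,v:np.array([u/8+140-.5,v/8+200-.5])
org=[(t,(70,70,95),a2(172,60)),(t,(70,-70,95),a2(592,76)),(t,(-70,70,58),a2(143,485)),(t,(-70,-70,58),a2(550,492)),
(s,(70,70,95),a1(338,484)),(s,(70,70,0),a1(362,702)),(s,(70,-70,95),a1(78,235)),(s,(-70,70,58),a1(724,368)),(s,(-70,70,0),a1(729,497))]
qo,r=fit(org,[.52,-.34,0],yawp);print("org",qo,np.degrees(qo[2]));print(r.round(1).tolist())
post=[(t,(-15,-25,293),a4(100,100)),(t,(15,-25,293),a4(48,205)),(t,(15,25,293),a4(210,282)),
(s,(-15,-25,293),a3(305,178)),(s,(-15,25,293),a3(248,70)),(s,(15,-25,293),a3(380,152)),(s,(15,25,293),a3(322,46)),(s,(-15,-25,10),a3(190,495))]
qp,r=fit(post,[.575,.285,np.radians(155)],yawp);print("post",qp,np.degrees(qp[2]));print(r.round(1).tolist())
base=lambda q:(lambda X:Ro.from_euler("z",q[2]).apply(X)+[q[0],q[1],0])
b=[(t,(-65,-60,10),a4(352,53)),(t,(-65,60,10),a4(654,198)),(t,(65,60,10),a4(490,525)),(t,(65,-60,10),a4(188,375))]
qb,r=fit(b,qp,yawp);print("base",qb,np.degrees(qb[2]));print(r.round(1).tolist())
mat=[]
# hanger: plate corners, x=70 ; (z,y)
hp=lambda q:(lambda X:(Ro.from_euler("z",q[3])*Ro.from_rotvec([q[4],q[5],0])*Ro.from_matrix(np.array([[0,0,-1],[0,1,0],[1,0,0]]).astype(float))).apply(X)+q[:3])
H=[(t,(70,18,40),a2(205,462)),(t,(70,-18,40),a2(322,466)),(t,(70,-18,-22),a2(322,272)),(t,(70,18,-22),a2(207,268)),
(s,(70,18,-22),a1(514,222)),(s,(70,-18,-22),a1(456,165)),(s,(70,18,40),a1(690,150)),(s,(70,-18,40),a1(622,80)),]
f0=[*(yawp(qo)(np.array([-.032,.044,.075]))),qo[2],0,0]
qh,r=fit(H,f0,hp);print("hang",qh,np.degrees(qh[3:]));print("bay",f0);print(r.round(1).tolist())
Rh=(Ro.from_euler("z",qh[3])*Ro.from_rotvec([qh[4],qh[5],0]))
def box(T,x,y,z):
    c=lambda i,j,k:(x[i],y[j],z[k]); sq=[(0,0),(1,0),(1,1),(0,1),(0,0)]
    L=[[c(i,j,k) for i,j in sq] for k in(0,1)]+[[c(i,j,0),c(i,j,1)] for i,j in sq[:4]]
    return [T(np.array(l)/1e3) for l in L]
To,Tp,Th=yawp(qo),yawp(qp),hp(qh)
ls=[(l,(0,255,0)) for l in box(To,(-70,70),(-70,70),(0,58))+box(Th,(-70,70),(-18,18),(-22,22))]+[(l,(0,255,255)) for l in box(Th,(63,70),(-18,18),(-22,40))]
lp=[(l,(0,255,0)) for l in box(Tp,(-15,15),(-25,25),(10,293))]+[(l,(0,255,255)) for l in box(Tp,(-21,-15),(-18,18),(184,200))]+[(l,(255,255,0)) for l in sum([box(Tp,(-15,-15),(-7,7),(z,z+23)) for z in(60,96,132,168,204,240)],[])]
crop(s,(270,200),100,90,8,"pics/b1.png",ls);crop(t,(415,258),80,70,8,"pics/b2.png",ls)
crop(s,(455,365),110,150,4,"pics/b3.png",lp);crop(t,(185,235),90,70,8,"pics/b4.png",lp)
a=cv2.imread("pics/b1.png");b=cv2.imread("pics/b3.png");
def tile(fn,*f):
    i=[cv2.imread(x) for x in f];h=min(x.shape[0] for x in i);i=[cv2.resize(x,None,fx=h/x.shape[0],fy=h/x.shape[0]) for x in i];o=np.hstack(i);k=min(800/o.shape[1],600/o.shape[0],1);cv2.imwrite(fn,cv2.resize(o,None,fx=k,fy=k,interpolation=cv2.INTER_AREA))
tile("pics/b34.png","pics/b3.png","pics/b4.png")
pickle.dump((qo,qp,qh),open("poses.pkl","wb"))
E
python3 fit.py
```

```text
org [ 0.51950101 -0.33600157 -0.02120372] -1.2148835403023615
[[-0.9, -0.4], [0.1, -0.2], [-0.8, -0.1], [0.8, 1.2], [0.3, -0.0], [-0.0, 0.7], [-1.2, -1.3], [0.3, -0.6], [-0.2, 0.1]]
post [0.57309786 0.29289251 2.72280149] 156.00503406463721
[[-1.1, 0.6], [-0.5, -0.5], [-1.0, -0.8], [0.6, -2.9], [0.5, -1.4], [-0.5, -0.9], [-0.7, 0.3], [-0.9, 2.0]]
base [0.57290326 0.29023186 2.71060965] 155.3064928813791
[[0.2, -0.6], [0.2, -0.3], [-0.1, 0.4], [-0.3, 0.5]]
hang [ 0.50067673 -0.29174146  0.07485979 -0.01977952  0.00838479 -0.06024042] [-1.13328327  0.48041329 -3.45152169]
bay [np.float64(0.4884410973163503), np.float64(-0.2913329953467285), np.float64(0.075), np.float64(-0.021203717806561433), 0, 0]
[[-0.6, 0.4], [-0.8, 0.5], [0.1, 0.1], [0.1, 0.0], [0.5, 0.5], [-1.7, -0.5], [-0.1, -0.6], [-1.1, 0.3]]
```

View pics/b1.png

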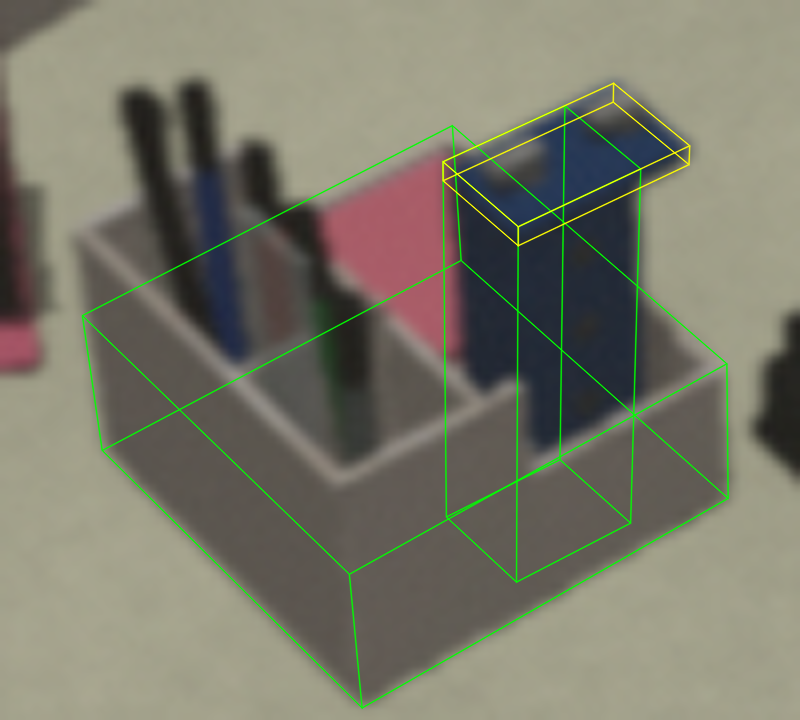

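View pics/b2.png

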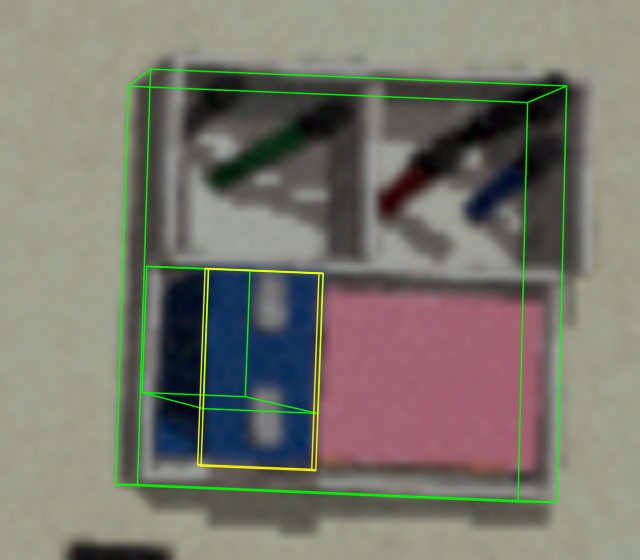

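View pics/b34.png

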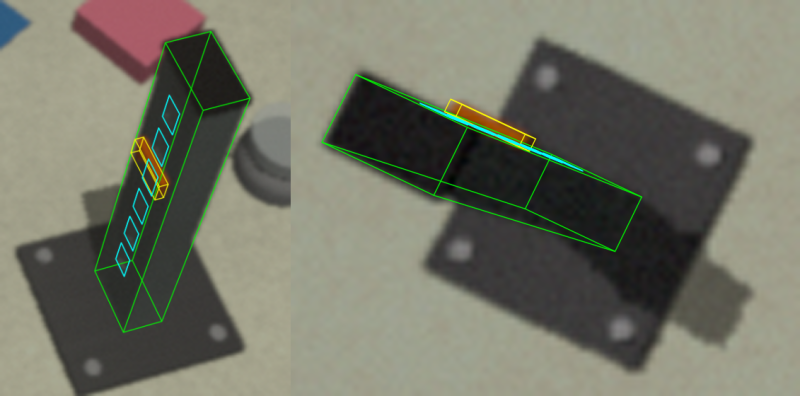

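```bash
cat >> h.py <<'E'
def go(st,tgt,jaw=None):
    R=Ro.from_euler("xyz",st["ee_rot"],degrees=True).as_matrix(); p=np.array(st["ee_pos"])
    d=R.T@(np.array(tgt)-p)*1000
    z=R[:,2]; yaw=np.degrees(np.arctan2(z[1],z[0])); out=[d.round(1)]
    print("toolx",R[:,0].round(3),"y",R[:,1].round(3),"jaw yaw",yaw.round(2))
    if jaw is not None:
        dy=(jaw-yaw+180)%360-180
        # tool x down: positive spin about tool x = negative world yaw
        s=dy*np.sign(R[2,0]); print("spin deg",s,"rad",np.radians(s),"alt",np.radians(s-180*np.sign(s)),"steps",abs(s)/7.16)
    print("linear",d.round(1))
E
python3 - <<'E'
from h import *
from workcell import state
st=state()
go(st,[.494,-.292,.27],88.8)
E
```

```text
toolx [-0.  0. -1.] y [0.913 0.409 0.   ] jaw yaw -65.89
spin deg -154.6880236721479 rad -2.69981532648191 alt 0.441777327107883 steps 21.604472579908922
linear [ -83.   331.6 -206.7]
```

Emit:
apply_moves([
  {"linear": [-40,0,0],"spin": 0,"gripper": -1},
  {"linear": [-80,20,-12],"spin": 0.1,"gripper": -1},
  {"linear": [-83,55,-34],"spin": 0.2,"gripper": -1},
  {"linear": [-83,90,-56],"spin": 0.3,"gripper": -1},
  {"linear": [-83,125,-78],"spin": 0.442,"gripper": -1},
  {"linear": [-83,160,-100],"spin": 0.442,"gripper": -1},
  {"linear": [-83,195,-121],"spin": 0.442,"gripper": -1},
  {"linear": [-83,230,-143],"spin": 0.442,"gripper": -1},
  {"linear": [-83,265,-165],"spin": 0.442,"gripper": -1},
  {"linear": [-83,300,-187],"spin": 0.442,"gripper": -1},
  {"linear": [-83,325,-202],"spin": 0.442,"gripper": -1},
  {"linear": [-83,331.6,-206.7],"spin": 0.442,"gripper": -1},
])

```text
time_s: 1.7
ee_pos: [0.4959, -0.2886, 0.2702]
ee_rot: [120.1, 89.9, 29.0]
ft_force: [0.5, -0.6, 0.9]
width: 0.0931
```

```bash
python3 - <<'E'
from h import *
from workcell import *
st=state();print(st["joints"].round(1),st["ee_pos"])
go(st,[.494,-.292,.096],-91.2)
p=camera("scene");crop(p,(290,180),160,120,5,"pics/c1.png")
print(pinpoint(p,"hanger_mid"))
E
```

```text
[-32.8  -6.6  88.2   0.   98.4  58.3] [ 0.49588236 -0.28861871  0.27017404]
toolx [ 0.001  0.    -1.   ] y [ 1.    -0.018  0.001] jaw yaw -91.03
spin deg 0.16690917158717866 rad 0.0029131145959724373 alt -3.138679538993821 steps 0.02331133681385177
linear [174.2  -2.    3.5]
[{'uv': [362.5, 205.0], 'conf': 0.96}, {'uv': [289.8, 197.6], 'conf': 0.9}, {'uv': [211.2, 170.8], 'conf': 0.56}]
```

View pics/c1.png

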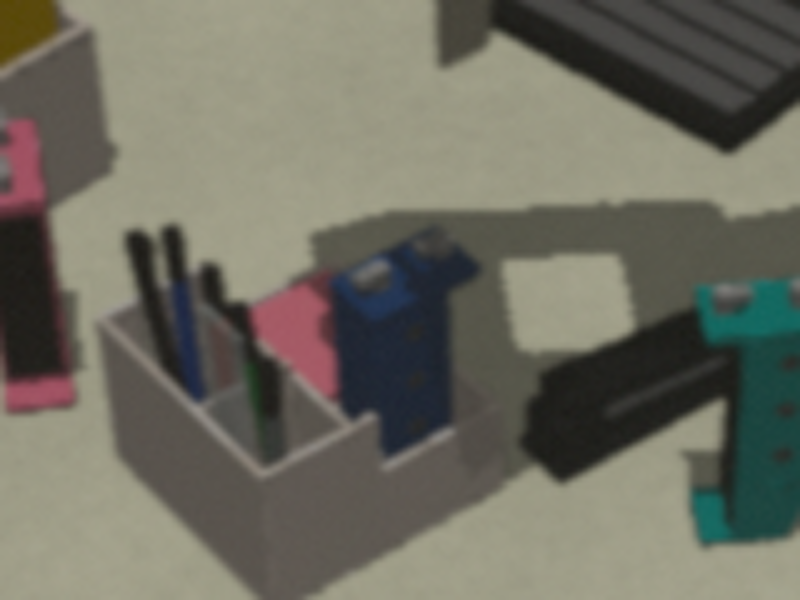

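```bash
python3 - <<'E'
from h import *
from workcell import *
p=camera("scene");print(proj(p,[.4959,-.2886,.27]),proj(load("scene0.pkl"),[.4959,-.2886,.27]))
cv2.imwrite("pics/c2.png",p["image"][:,:,::-1]);print(p["t"])
E
```

```text
[[286.3513954 131.7796554]] [[286.3513954 131.7796554]]
[ 0.49336549 -0.12983174  1.54224393]
```

View pics/c2.png

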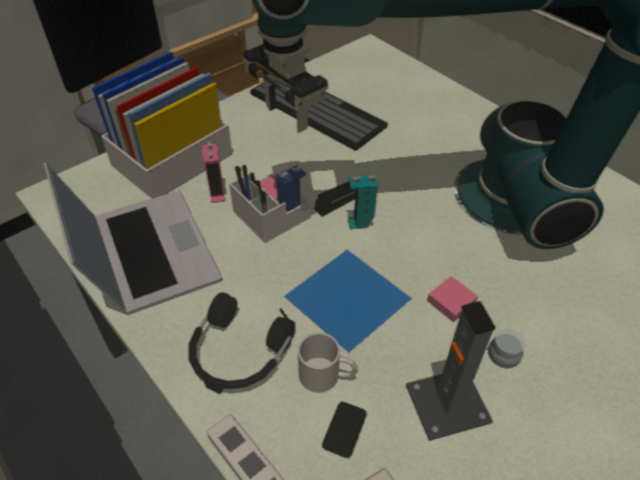

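```bash
python3 - <<'E'
from h import *
from workcell import *
p=camera("scene");T=np.array([.4959,-.2886,.27])
L=[(np.array([T+[0,y,0],T+[0,y,.08]]),(0,255,0)) for y in(-.064,-.0465,0,.0465,.064)]
crop(p,(286,110),100,90,8,"pics/c3.png",L)
E
```

```text
(no output)
```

View pics/c3.png

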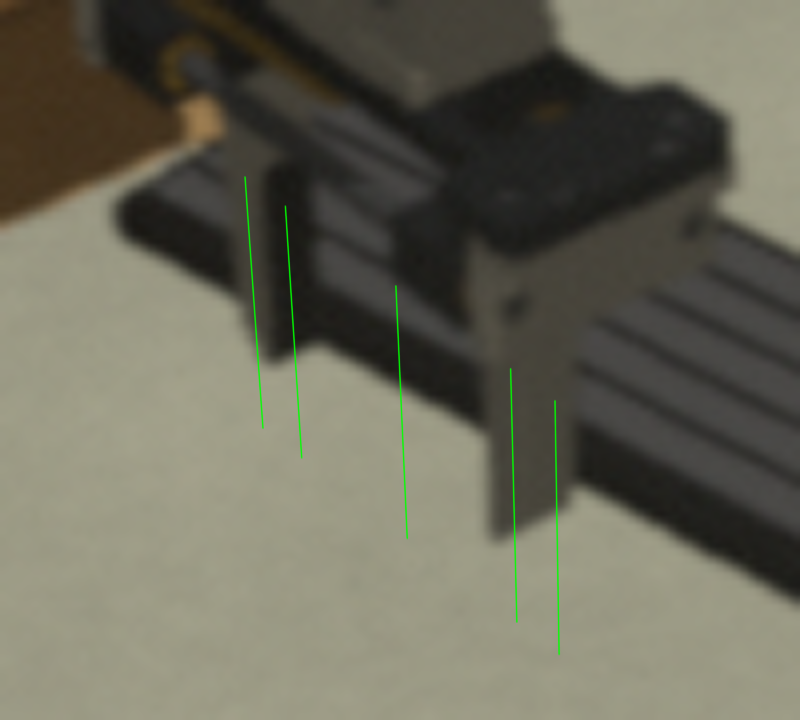

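```bash
python3 - <<'E'
from h import *
from workcell import *
print(state()["time_s"],state()["ee_pos"],state()["ee_rot"])
p=camera("top");cv2.imwrite("pics/c4.png",p["image"][:,:,::-1])
st=state();print(st["ee_pos"],proj(p,st["ee_pos"]))
E
```

```text
1.9 [ 0.49361688 -0.2925989   0.26992535] [ -37.01254432   89.98078768 -128.22676563]
[ 0.49338346 -0.292979    0.26991987] [[416.53356589 264.38419759]]
```

View pics/c4.png

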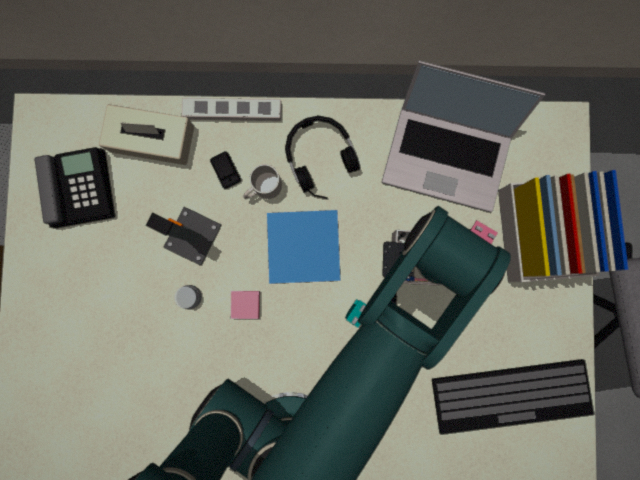

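```bash
python3 - <<'E'
from h import *
from workcell import *
p=load("scene0.pkl");T=np.array([.27565,-.6159,.1862]);z=np.array([.409,-.913,0])
L=[(np.array([T+z*y,T+z*y+[0,0,.08]]),(0,0,255)) for y in(-.064,-.0465,0,.0465,.064)]
crop(p,(275,50),100,90,8,"pics/c5.png",L)
p=camera("scene");st=state();T=st["ee_pos"];print(T)
L=[(np.array([T+[0,y,0],T+[0,y,.084]]),(0,255,0)) for y in(-.064,-.0465,0,.0465,.064)]
crop(p,(286,110),100,90,8,"pics/c6.png",L)
E
```

```text
[ 0.49333247 -0.29311154  0.26990322]
```

View pics/c5.png

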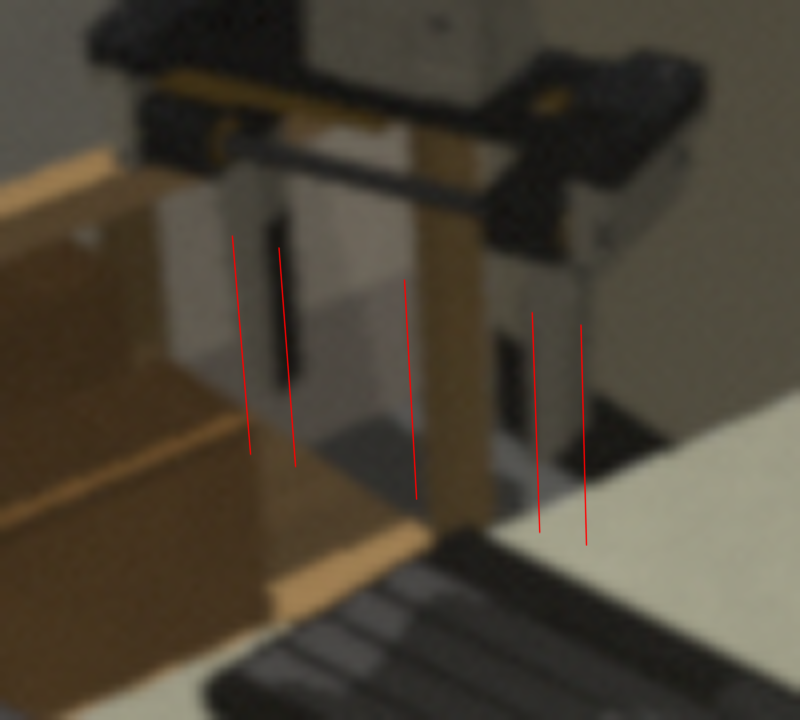

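View pics/c6.png

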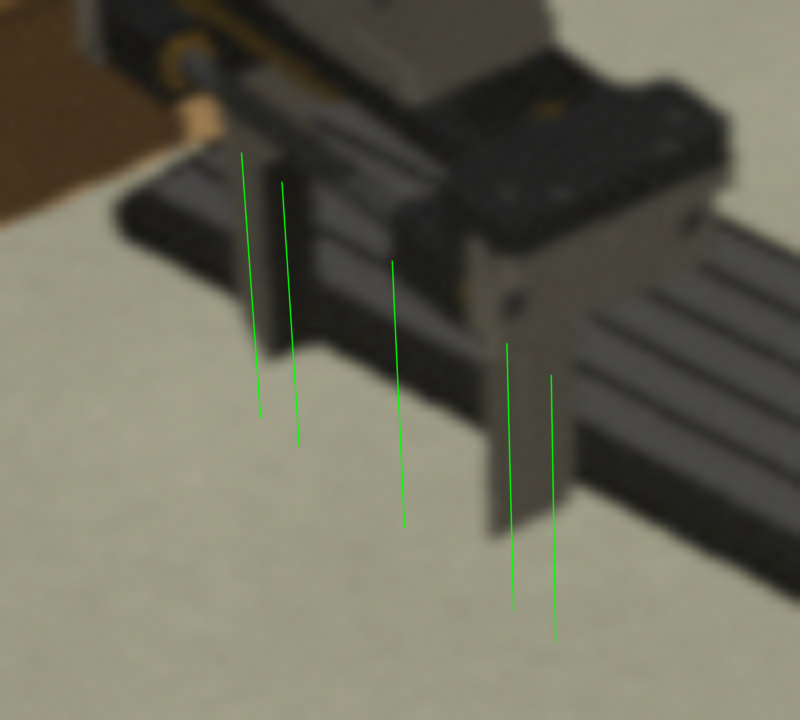

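```bash
python3 - <<'E'
from h import *
from workcell import *
p=camera("scene");st=state();T=st["ee_pos"]
a=np.linspace(0,2*np.pi,60);C=lambda r,z,c=(0,0):np.stack([c[0]+r*np.cos(a),c[1]+r*np.sin(a),0*a+z],1)
L=[(C(.1,0),(0,255,0)),(C(.14,0),(0,0,255)),(C(.12,0),(255,0,255))]
crop(p,(520,180),200,150,4,"pics/d1.png",L)
p=camera("top");st=state();T=st["ee_pos"];R=Ro.from_euler("xyz",st["ee_rot"],degrees=True).as_matrix()
bx=lambda z:np.array([T+[x,y,z] for x,y in((-.0375,-.094),(.0375,-.094),(.0375,.094),(-.0375,.094),(-.0375,-.094))])
crop(p,(410,290),100,75,8,"pics/d2.png",[(bx(.084),(0,255,0)),(bx(.118),(0,255,255)),(np.array([T+[0,-.064,0],T+[0,.064,0]]),(0,0,255))])
E
```

```text
(no output)
```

View pics/d1.png

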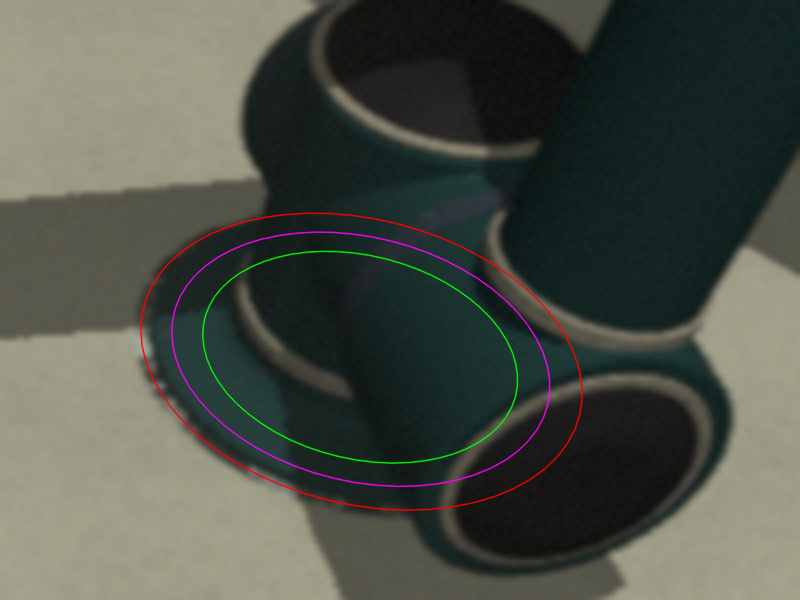

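View pics/d2.png

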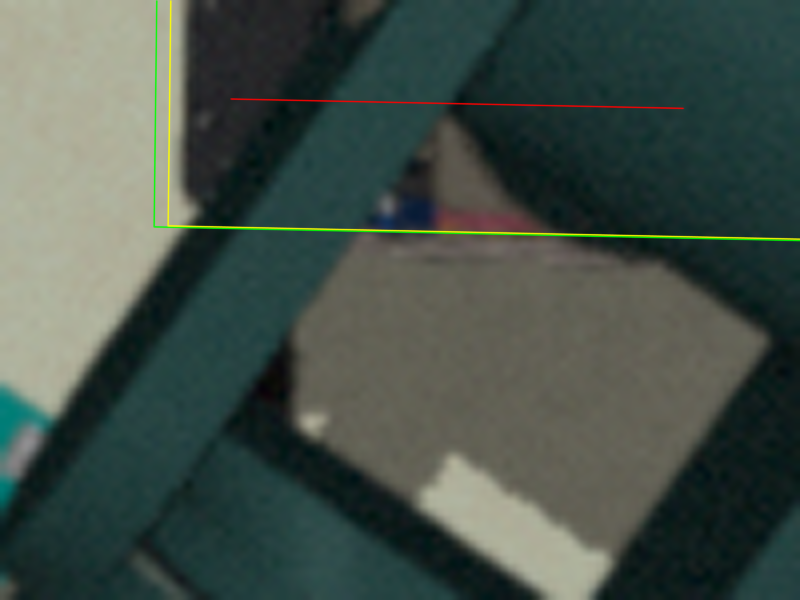

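Emit:
apply_moves([
  {"linear": [35,0,0],"spin": 0,"gripper": -1},
  {"linear": [70,0,0],"spin": 0,"gripper": -1},
  {"linear": [105,0,0],"spin": 0,"gripper": -1},
  {"linear": [130,0,0],"spin": 0,"gripper": -1},
  {"linear": [140,0,0],"spin": 0,"gripper": -1},
  {"linear": [140,0,0],"spin": 0,"gripper": -1},
])

```text
time_s: 2.6
ee_pos: [0.4928, -0.292, 0.1278]
ee_rot: [-121.0, 89.8, 147.7]
ft_force: [0.2, -0.5, 1.1]
width: 0.0929
```

```bash
python3 - <<'E'
from h import *
from workcell import *
st=state();T=st["ee_pos"];print(T,st["ft_force"],st["joints"].round(1))
p=camera("scene")
L=[(np.array([T+[0,y,0],T+[0,y,.084]]),(0,255,0)) for y in(-.064,-.0465,0,.0465,.064)]
crop(p,(286,175),100,90,8,"pics/e1.png",L)
E
```

```text
[ 0.49282194 -0.29202891  0.12775244] [ 0.17755884 -0.49949394  1.08182917] [-33.2  -4.7  99.6  -0.   85.3  58.1]
```

View pics/e1.png

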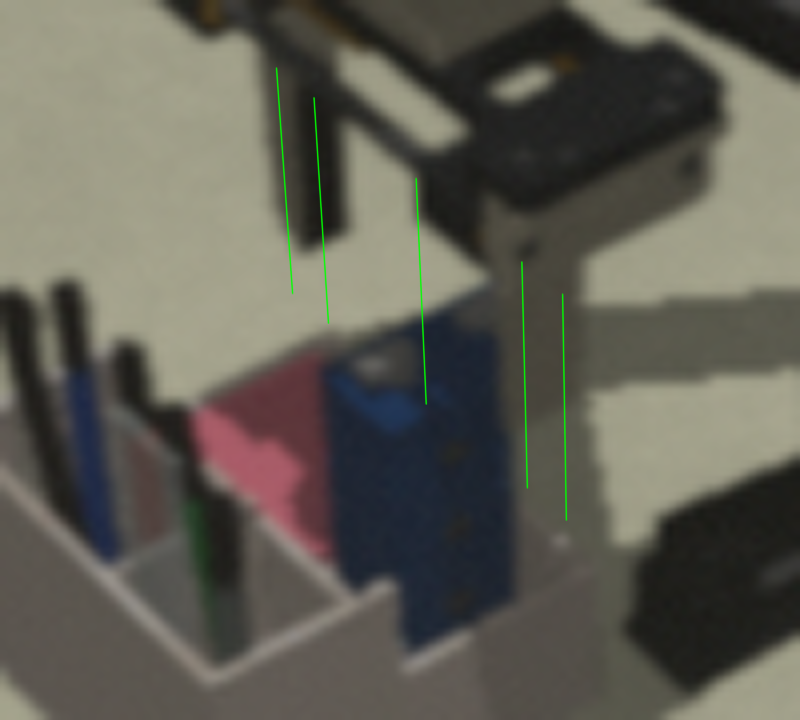

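Emit:
apply_moves([
  {"linear": [15,0,0],"spin": 0,"gripper": -1},
  {"linear": [30,0,0],"spin": 0,"gripper": -1},
  {"linear": [32,0,0],"spin": 0,"gripper": -1},
  {"linear": [32,0,0],"spin": 0,"gripper": -1},
])

```text
time_s: 2.98
ee_pos: [0.4942, -0.2924, 0.0992]
ee_rot: [56.2, 90.0, -35.0]
ft_force: [-0.2, -0.0, 0.5]
width: 0.093
```

```bash
python3 - <<'E'
from h import *
from workcell import *
st=state();T=st["ee_pos"];print(T,st["ft_force"],st["joints"].round(1))
p=camera("scene")
L=[(np.array([T+[0,y,0],T+[0,y,.084]]),(0,255,0)) for y in(-.064,.064)]
crop(p,(286,175),100,90,8,"pics/e2.png",L)
E
```

```text
[ 0.49422518 -0.29238382  0.0992097 ] [-0.19567017 -0.01839483  0.52505477] [-33.2  -3.8 101.4  -0.   82.3  58.1]
```

View pics/e2.png

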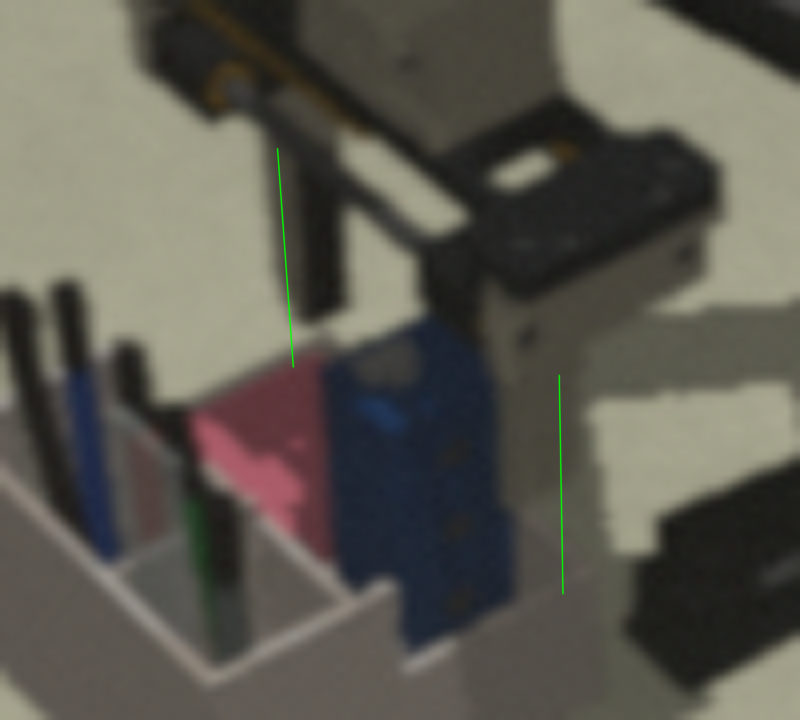

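```bash
python3 - <<'E'
from h import *
p=load("scene0.pkl")
for uv,x in [((236+540/8,130+503/8),.502),((236+575/8,130+485/8),.487),((236+322/8,130+322/8),.502)]:
    o,d=ray(p,uv)
    k=(x-o[0])/d[0];print(o+k*d)
E
```

```text
[ 0.502      -0.22632016  0.13950936]
[ 0.487      -0.22908089  0.13543641]
[ 0.502      -0.3266372   0.13964812]
```

Emit:
apply_moves([
  {"linear": [15,0,0],"spin": 0,"gripper": -1},
  {"linear": [19,0,0],"spin": 0,"gripper": -1},
  {"linear": [19,0,0],"spin": 0,"gripper": 0},
  {"linear": [19,0,0],"spin": 0,"gripper": 1},
  {"linear": [19,0,0],"spin": 0,"gripper": 1},
  {"linear": [19,0,0],"spin": 0,"gripper": 1},
  {"linear": [19,0,0],"spin": 0,"gripper": 1},
], newtons=12)

```text
time_s: 3.62
ee_pos: [0.4942, -0.2921, 0.0796]
ee_rot: [60.7, 90.0, -30.5]
ft_force: [1.4, 0.1, 0.5]
width: 0.0643
```

```bash
python3 - <<'E'
from h import *
from workcell import *
st=state();T=st["ee_pos"];print(T,st["ft_force"],st["width"])
p=camera("scene")
crop(p,(286,175),100,90,8,"pics/e3.png")
E
```

```text
[ 0.49416989 -0.29213021  0.07956224] [1.36355975 0.1089795  0.49539385] 0.0643066548649853
```

View pics/e3.png

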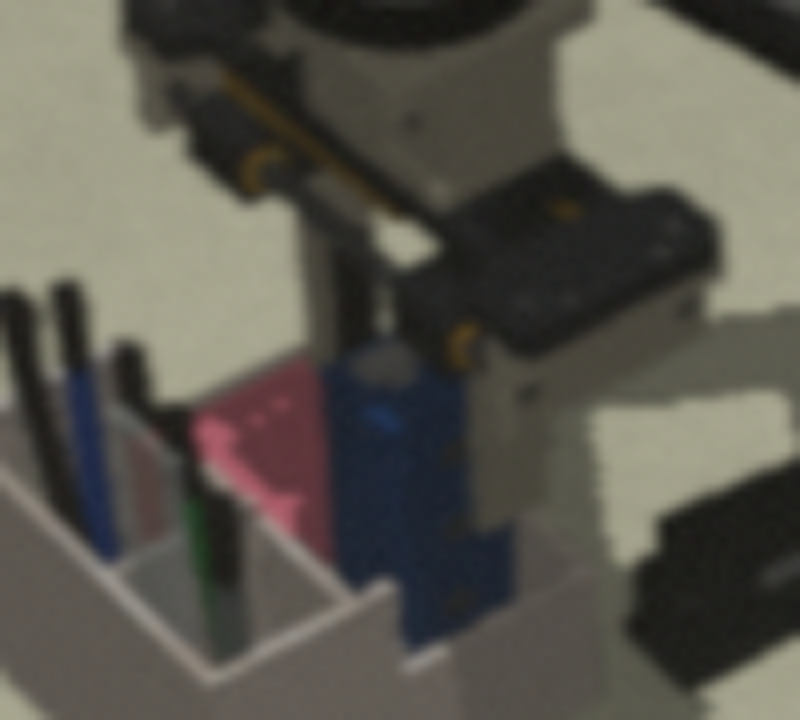

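Emit:
apply_moves([
  {"linear": [0,0,0],"spin": 0,"gripper": 1},
  {"linear": [0,0,0],"spin": 0,"gripper": 1},
  {"linear": [0,0,0],"spin": 0,"gripper": 1},
  {"linear": [0,0,0],"spin": 0,"gripper": 1},
  {"linear": [0,0,0],"spin": 0,"gripper": 1},
  {"linear": [0,0,0],"spin": 0,"gripper": 1},
])

```text
time_s: 4.17
ee_pos: [0.4939, -0.292, 0.079]
ee_rot: [-38.8, 90.0, -130.0]
ft_force: [-0.2, -0.5, -0.4]
width: 0.036
```

```bash
python3 - <<'E'
from h import *
from workcell import *
st=state();T=st["ee_pos"];print(T,st["ft_force"],st["wrist_torque"],st["width"])
p=camera("scene")
crop(p,(286,175),100,90,8,"pics/e4.png")
E
```

```text
[ 0.49394339 -0.29203404  0.07895234] [-0.24373705 -0.45570361 -0.44113855] [ 0.05568683 -0.0085252   0.0211431 ] 0.036018828505655534
```

View pics/e4.png

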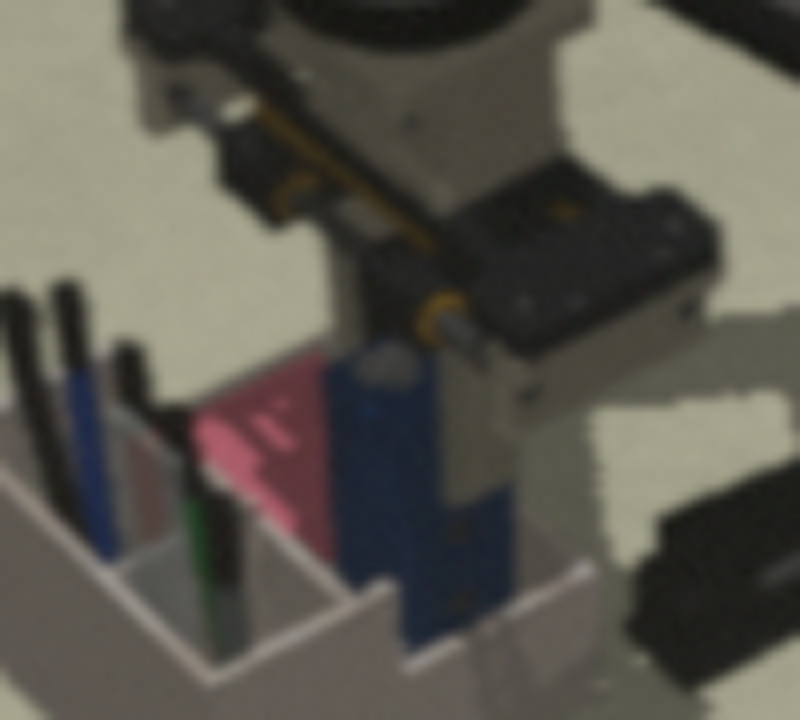

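```bash
python3 - <<'E'
from h import *
p=load("scene0.pkl")
for uv in [(236+447/8,130+505/8),(236+512/8,130+483/8)]:
    o,d=ray(p,uv)
    for y in(-.274,-.256): k=(y-o[1])/d[1];print(o+k*d)
E
```

```text
[ 0.49878067 -0.274       0.10253857]
[ 0.51233724 -0.256       0.12366587]
[ 0.47445911 -0.274       0.09671847]
[ 0.48855455 -0.256       0.11797472]
```

Emit:
apply_moves([
  {"linear": [0,0,0],"spin": 0,"gripper": 1},
  {"linear": [-10,0,0],"spin": 0,"gripper": 1},
  {"linear": [-35,0,0],"spin": 0,"gripper": 1},
  {"linear": [-65,0,0],"spin": 0,"gripper": 1},
  {"linear": [-95,0,0],"spin": 0,"gripper": 1},
  {"linear": [-115,0,0],"spin": 0,"gripper": 1},
  {"linear": [-120,0,0],"spin": 0,"gripper": 1},
  {"linear": [-120,0,0],"spin": 0,"gripper": 1},
], newtons=20)

```text
time_s: 4.88
ee_pos: [0.4943, -0.2922, 0.2004]
ee_rot: [59.1, 89.9, -32.1]
ft_force: [0.6, -0.7, -3.7]
width: 0.0359
```

```bash
python3 - <<'E'
from h import *
from workcell import *
st=state();T=st["ee_pos"];print(T,st["ft_force"],st["wrist_torque"],st["width"])
p=camera("scene")
crop(p,(286,145),100,90,8,"pics/e5.png")
go(st,[.485,-.03,.199],-91.2)
E
```

```text
[ 0.49430157 -0.29219726  0.2003598 ] [ 0.55797537 -0.74969514 -3.69361898] [0.04940424 0.03246748 0.0069933 ] 0.0359034921432767
toolx [ 0.002 -0.001 -1.   ] y [ 1.    -0.021  0.002] jaw yaw -91.21
spin deg -0.013980124534981542 rad -0.00024399920297426907 alt 3.1413486543868188 steps 0.0019525313596342935
linear [   1.1  -14.9 -261.9]
```

View pics/e5.png

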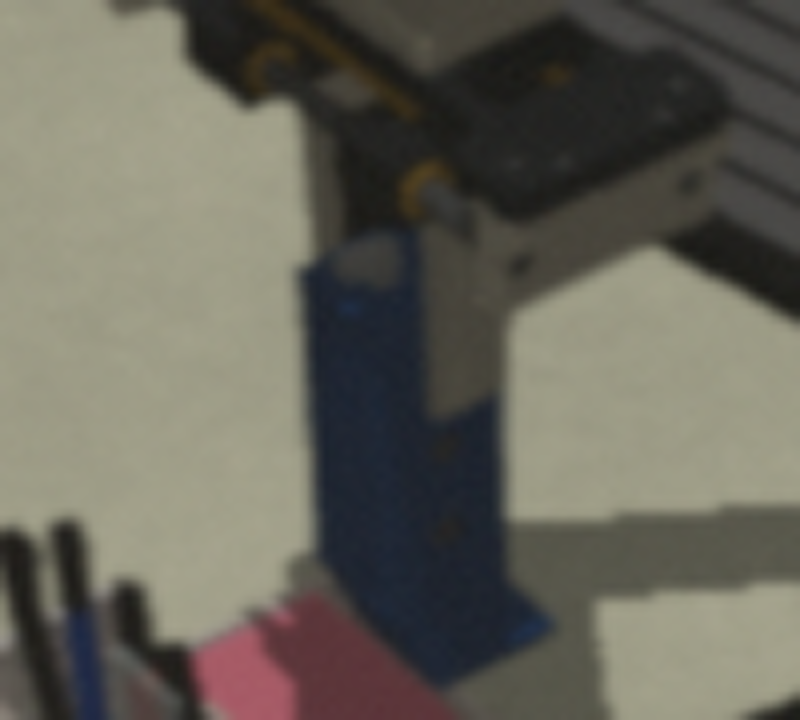

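Emit:
apply_moves([
  {"linear": [0,-1,-20],"spin": 0,"gripper": 1},
  {"linear": [0,-3,-50],"spin": 0,"gripper": 1},
  {"linear": [0,-6,-85],"spin": 0,"gripper": 1},
  {"linear": [0,-9,-120],"spin": 0,"gripper": 1},
  {"linear": [0,-12,-155],"spin": 0,"gripper": 1},
  {"linear": [0,-14,-190],"spin": 0,"gripper": 1},
  {"linear": [0,-15,-220],"spin": 0,"gripper": 1},
  {"linear": [30,-16,-245],"spin": 0,"gripper": 1},
  {"linear": [60,-16,-262],"spin": 0,"gripper": 1},
  {"linear": [90,-16,-265],"spin": 0,"gripper": 1},
  {"linear": [105,-16,-265],"spin": 0,"gripper": 1},
  {"linear": [105,-16,-265],"spin": 0,"gripper": 1},
])

```text
time_s: 5.93
ee_pos: [0.4807, -0.026, 0.0882]
ee_rot: [-94.5, 89.5, 174.3]
ft_force: [0.5, 0.5, -4.3]
width: 0.0357
```

```bash
python3 - <<'E'
from h import *
from workcell import *
p=camera("scene");t=camera("top")
st=state();T=st["ee_pos"];print(T,st["ft_force"],st["joints"].round(1),st["width"],proj(p,T),proj(t,T))
L=[(np.array([T+[0,y,0],T+[0,y,.084]]),(0,255,0)) for y in(-.018,.018)]
pickle.dump(p,open("f1s.pkl","wb"));pickle.dump(t,open("f1t.pkl","wb"))
crop(p,proj(p,T)[0]-[0,10],100,90,8,"pics/f1.png",L)
crop(t,proj(t,T)[0],100,90,8,"pics/f2.png",L)
E
```

```text
[ 0.48294161 -0.0266927   0.09302976] [ 0.25610312 -0.13417996 -4.63910563] [ -6.2 -15.5 112.2  -0.   83.4  85. ] 0.03606797562053999 [[369.56872145 253.5758262 ]] [[302.64780939 268.8602948 ]]
```

View pics/f1.png

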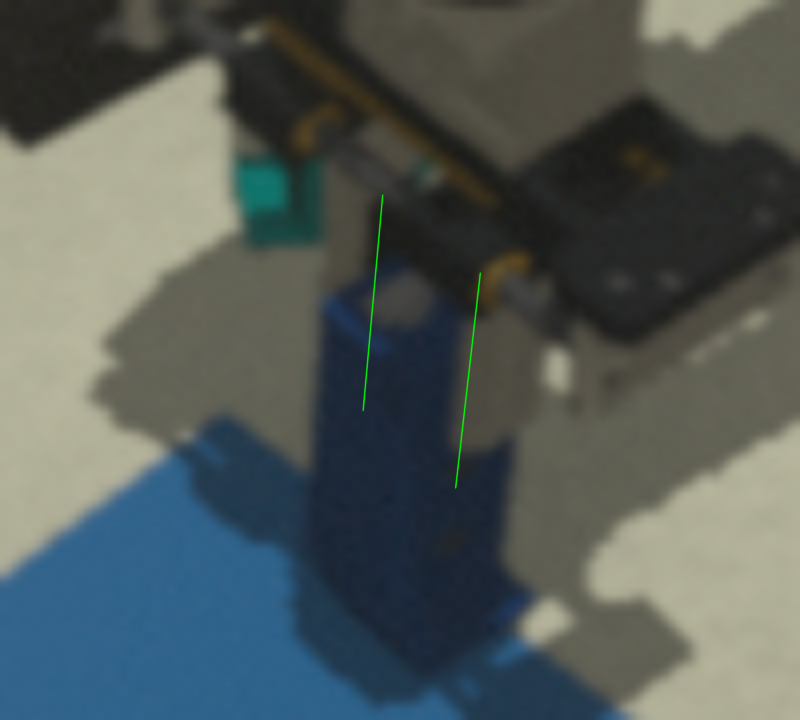

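View pics/f2.png

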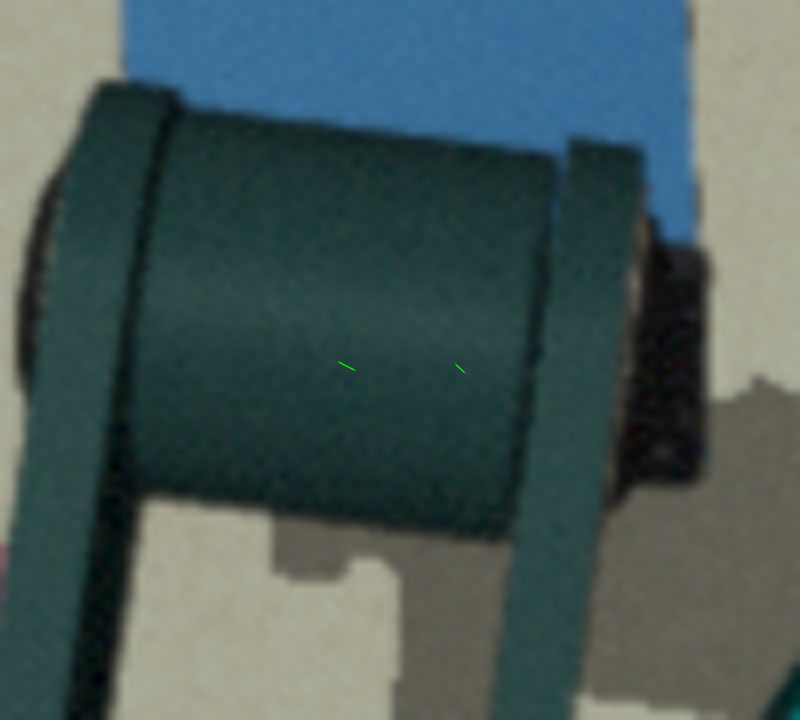

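```bash
python3 - <<'E'
from h import *
from workcell import *
st=state();T=st["ee_pos"];print(T)
p=camera("scene")
st=state();T=st["ee_pos"];print(T,st["ft_force"])
def bx(x,y,z):
    c=[(a,b) for a,b in((0,0),(1,0),(1,1),(0,1),(0,0))]
    L=[[T+[x[a],y[b],k] for a,b in c] for k in z]+[[T+[x[a],y[b],z[0]],T+[x[a],y[b],z[1]]] for a,b in c[:4]]
    return [(np.array(l),(0,255,0)) for l in L]
L=bx((-.0075,.0075),(.018,.0355),(0,.084))
L+=[(a,(0,255,255)) for a,_ in bx((-.036,.024),(-.018,.018),(.145-.079,.138-.079))]
L+=[(a,(0,255,255)) for a,_ in bx((-.036,.006),(-.018,.018),(.005-.079,.138-.079))]
crop(p,proj(p,T)[0]-[0,10],100,90,8,"pics/f3.png",L)
E
```

```text
[ 0.48294161 -0.0266927   0.09302976]
[ 0.48362693 -0.02690835  0.09426136] [-0.37346465 -0.98794164 -3.59821261]
```

View pics/f3.png

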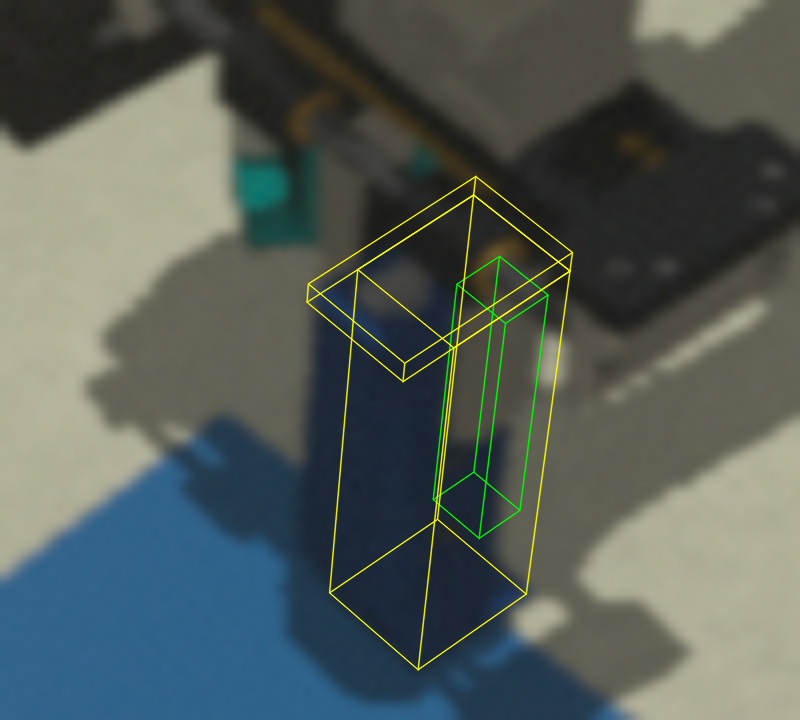

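Emit:
apply_moves([
  {"linear": [10,0,0],"spin": 0,"gripper": 1},
  {"linear": [17,0,0],"spin": 0,"gripper": 1},
  {"linear": [17.5,5,0],"spin": 0,"gripper": 1},
  {"linear": [18,15,0],"spin": 0,"gripper": 1},
  {"linear": [20,27,0],"spin": 0,"gripper": 1},
  {"linear": [22,37,0],"spin": 0,"gripper": 1},
  {"linear": [25,46,0],"spin": 0,"gripper": 1},
  {"linear": [29,55,0],"spin": 0,"gripper": 1},
  {"linear": [34,63,0],"spin": 0,"gripper": 1},
  {"linear": [38,70,0],"spin": 0,"gripper": 1},
  {"linear": [42,76,0],"spin": 0,"gripper": 1},
  {"linear": [42,76,0],"spin": 0,"gripper": 1},
], newtons=8)

```text
time_s: 7.08
ee_pos: [0.5622, -0.0285, 0.0525]
ee_rot: [88.0, 89.8, -3.3]
ft_force: [4.7, -0.8, 3.5]
width: 0.0358
```

```bash
python3 - <<'E'
from h import *
from workcell import *
p=camera("scene")
st=state();T=st["ee_pos"];print(T,st["ft_force"],st["wrist_torque"],st["width"])
L=[(np.array([T+[0,y,0],T+[0,y,.084]]),(0,255,0)) for y in(-.018,.018)]
crop(p,proj(p,T)[0]-[0,0],100,90,8,"pics/g1.png",L)
E
```

```text
[ 0.56187405 -0.02848058  0.05267605] [ 3.42959889 -0.20790394  4.31900394] [-0.07797324 -0.8780372  -0.02252142] 0.03585002630452974
```

View pics/g1.png

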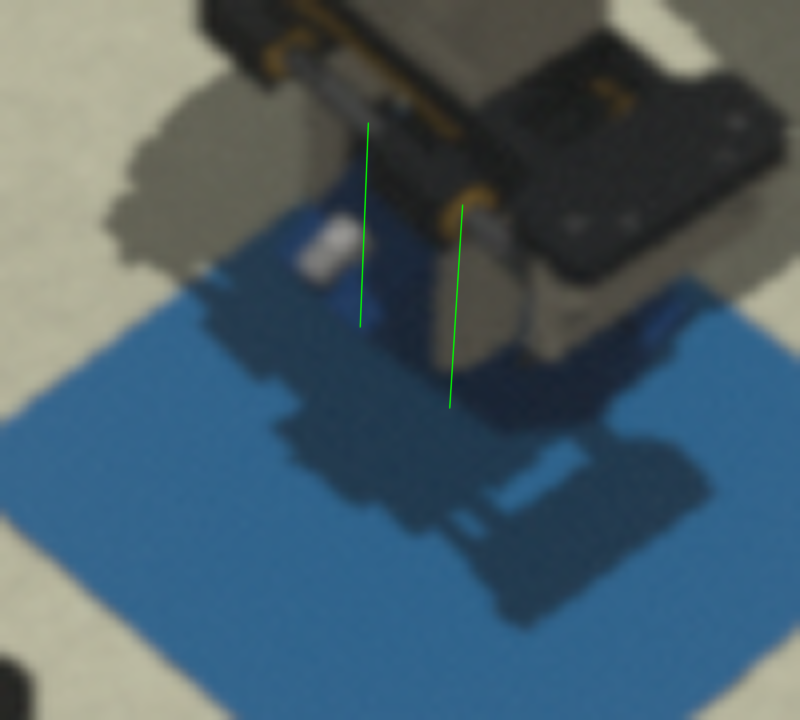

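```bash
cat >> h.py <<'E'
def hw(G,xg,zg,b,yaw=-.021):
    b=np.radians(b);R=Ro.from_euler("z",yaw).as_matrix()@np.array([[np.sin(b),0,-np.cos(b)],[0,1,0],[np.cos(b),0,np.sin(b)]])
    # y = z x x check sign
    prof=np.array([(70,-22),(-30,-22),(-70,-4),(-70,38),(-66,38),(-66,22),(63,22),(63,40),(70,40),(70,-22)])
    L=[]
    for y in(-18,18):
        P=np.stack([prof[:,0],0*prof[:,0]+y,prof[:,1]],1)/1e3
        L.append((P-[xg/1e3,0,zg/1e3])@R.T+G)
    return L
E
python3 - <<'E'
from h import *
from workcell import *
p=camera("scene")
st=state();T=st["ee_pos"]
R=hw(T+[0,0,.019],23,4,47.5);V=hw(T+[0,0,.053],57,4,39.6)
crop(p,proj(p,T)[0],100,90,8,"pics/g2.png",[(l,(0,0,255)) for l in R]+[(l,(0,255,0)) for l in V])
E
```

```text
(no output)
```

View pics/g2.png

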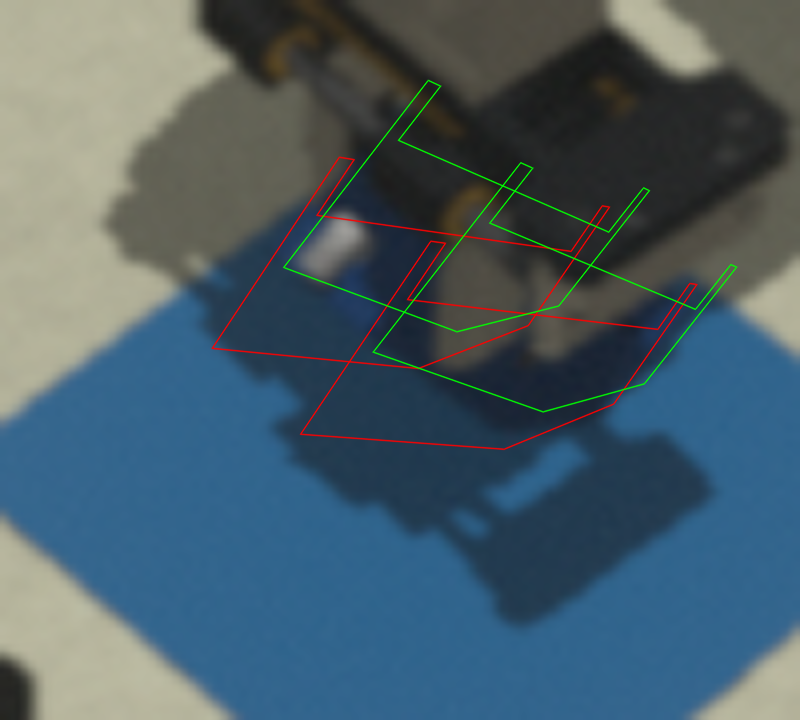

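```bash
python3 - <<'E'
from h import *
from workcell import *
p=camera("scene")
st=state();T=st["ee_pos"]
p2=dict(p);p2["image"]=np.clip(255*(p["image"]/255.)**.5,0,255).astype(np.uint8)
V=hw(T+[-.002,0,.045],54,4,43)
c=proj(p,T)[0]
crop(p2,c,100,90,8,"pics/g3.png");crop(p2,c,100,90,8,"pics/g4.png",[(l,(0,255,0)) for l in V])
E
```

```text
(no output)
```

View pics/g3.png

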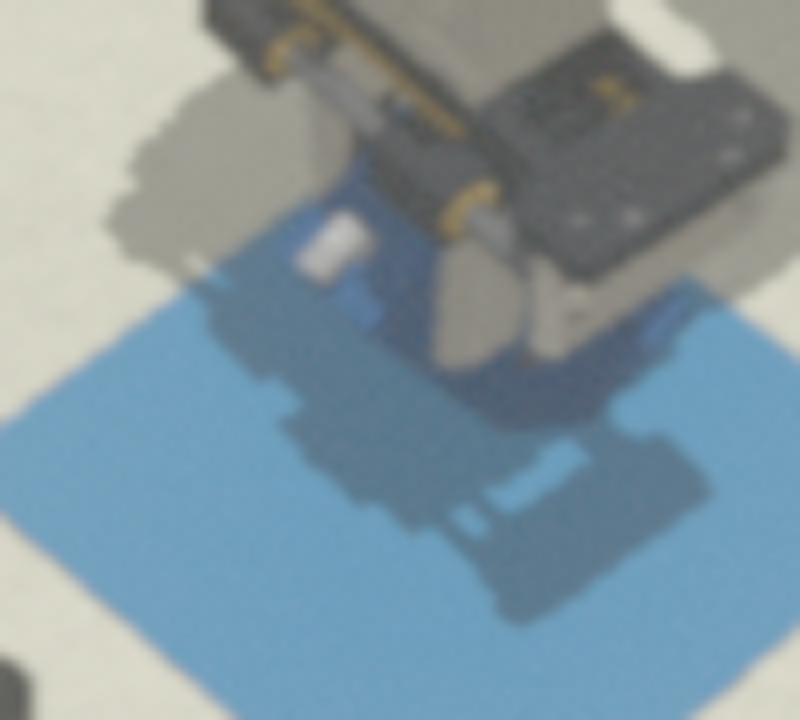

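View pics/g4.png

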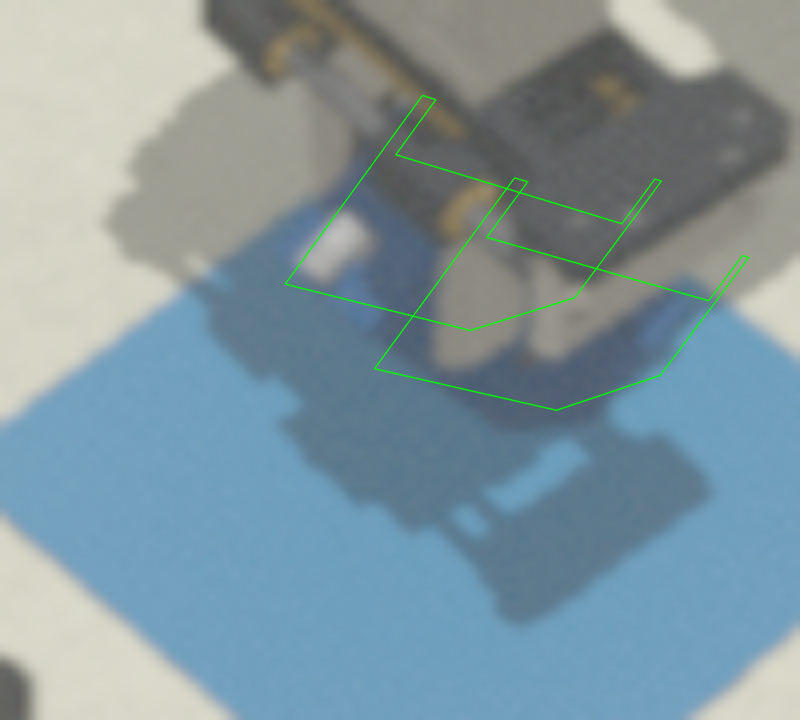

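Emit:
apply_moves([
  {"linear": [6,5,0],"spin": 0,"gripper": 1},
  {"linear": [12,10,0],"spin": 0,"gripper": 1},
  {"linear": [18,14,0],"spin": 0,"gripper": 1},
  {"linear": [24,18,0],"spin": 0,"gripper": 1},
  {"linear": [30,22,0],"spin": 0,"gripper": 1},
  {"linear": [36,25,0],"spin": 0,"gripper": 1},
  {"linear": [36,25,0],"spin": 0,"gripper": 1},
], newtons=8)

```text
time_s: 7.82
ee_pos: [0.5847, -0.0288, 0.0149]
ee_rot: [-95.6, 89.9, 173.2]
ft_force: [1.3, -0.6, -2.6]
width: 0.0361
```

```bash
python3 - <<'E'
from h import *
from workcell import *
p=camera("scene")
st=state();T=st["ee_pos"];print(T,st["ft_force"],st["wrist_torque"],st["width"])
p2=dict(p);p2["image"]=np.clip(255*(p["image"]/255.)**.5,0,255).astype(np.uint8)
c=proj(p,T)[0]
crop(p2,c,100,90,8,"pics/g5.png",[(np.array([T+[0,y,0],T+[0,y,.084]]),(0,255,0)) for y in(-.018,.018)])
E
```

```text
[ 0.5841739  -0.0288323   0.01504708] [ 1.06397678  0.2084456  -3.70446921] [ 0.00579304 -0.02829137  0.02913028] 0.03571402173397853
```

View pics/g5.png

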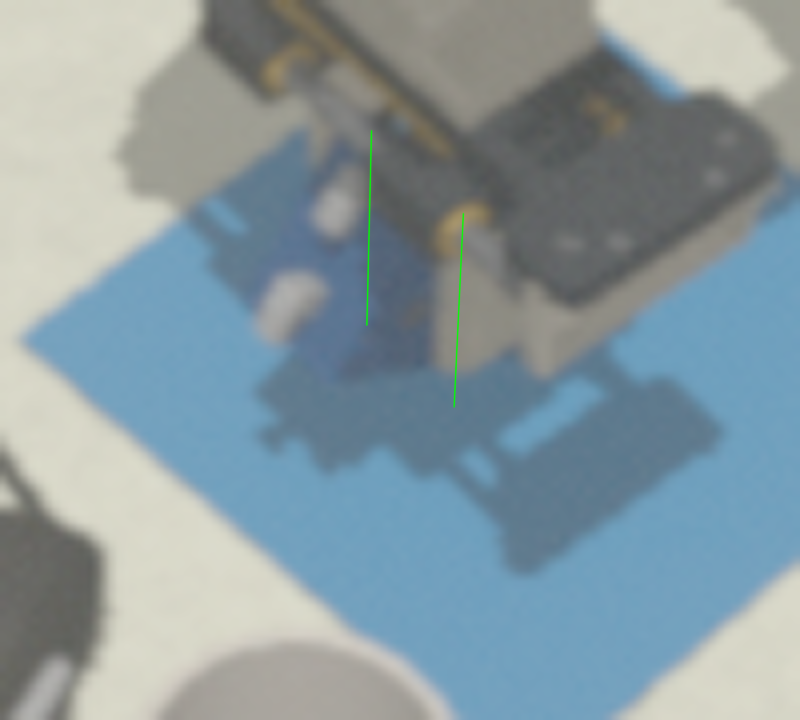

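```bash
python3 - <<'E'
from h import *
from workcell import *
p=camera("scene")
st=state();T=st["ee_pos"]
p2=dict(p);p2["image"]=np.clip(255*(p["image"]/255.)**.5,0,255).astype(np.uint8)
c=proj(p,T)[0]
R=hw(T+[0,0,.019],23,4,80);V=hw(T+[0,0,.053],57,4,63)
crop(p2,c,100,90,8,"pics/g6.png",[(l,(0,0,255)) for l in R]+[(l,(0,255,0)) for l in V])
E
```

```text
(no output)
```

View pics/g6.png

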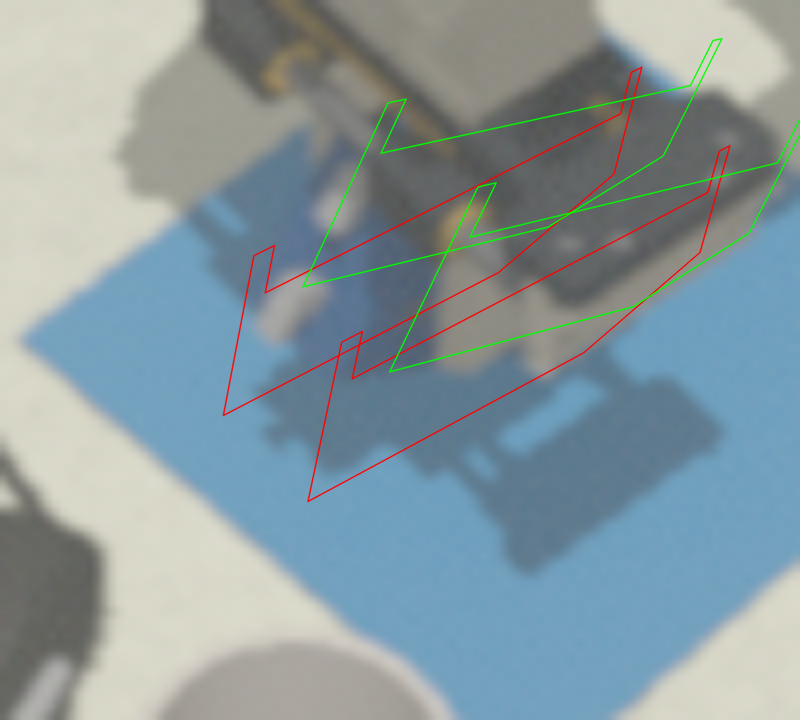

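```bash
python3 - <<'E'
from h import *
from scipy.optimize import least_squares
from workcell import *
p=camera("scene");st=state();T=st["ee_pos"];print(T,st["ft_force"])
c=proj(p,T)[0];x0,y0=int(c[0]-50),int(c[1]-45)
px=lambda u,v:np.array([u/8+x0-.5,v/8+y0-.5])
obs=[((80,0,25.5),px(337,207)),((80,0,-10.5),px(290,303)),((70,18,-22),px(345,382))]
def pose(q):
    b=q[2];return Ro.from_euler("z",-.021).as_matrix()@np.array([[np.sin(b),0,-np.cos(b)],[0,1,0],[np.cos(b),0,np.sin(b)]]),np.array([q[0],T[1],q[1]])
def f(q):
    R,t=pose(q);return np.concatenate([proj(p,R@np.array(X)/1e3+t)[0]-uv for X,uv in obs])
z=least_squares(f,[.55,.06,1.1]);print(z.x,np.degrees(z.x[2]),z.fun.round(1))
R,t=pose(z.x)
nose=R@[-.07,0,-.004]+t;print("nose",nose,"corner",R@[-.03,0,-.022]+t)
for off in(0,.017,.034):
    g=T+[0,0,.019+off];print(off,R.T@(g-t)*1e3)
p2=dict(p);p2["image"]=np.clip(255*(p["image"]/255.)**.5,0,255).astype(np.uint8)
crop(p2,c,100,90,8,"pics/g7.png",[(l,(0,255,0)) for l in hw(t,0,0,np.degrees(z.x[2]))])
t2=camera("top");print(proj(t2,t));cv2.imwrite("pics/g8.png",t2["image"][:,:,::-1])
E
```

```text
[ 0.58389893 -0.02881147  0.0153718 ] [ 0.42485846  1.1065636  -3.67286211]
[0.54900264 0.04864127 1.12761973] 64.60785122253255 [-0.  -0.6 -0.   0.9  0.1 -0.3]
nose [ 0.48749386 -0.0275196   0.0150109 ] corner [ 0.53133856 -0.02844047  0.01590226]
0 [ 25.39924666   0.73276839 -27.85158256]
0.017 [ 32.68903954   0.73276839 -12.49388352]
0.034 [39.97883241  0.73276839  2.86381552]
[[304.74058735 245.07053777]]
```

View pics/g7.png

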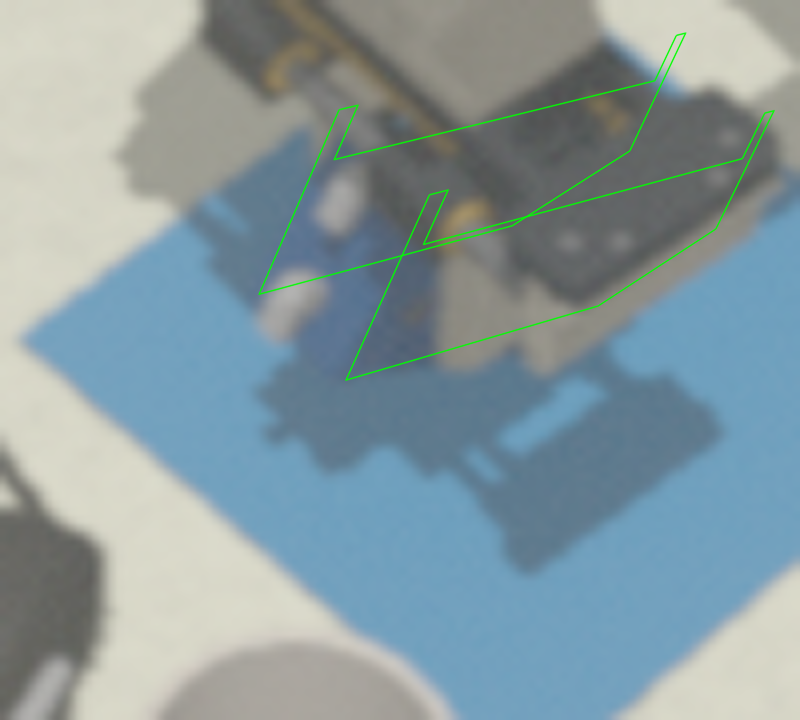

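View pics/g8.png

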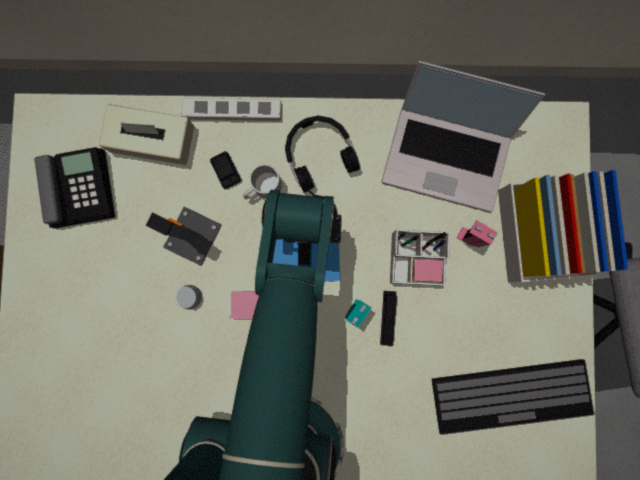

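Emit:
apply_moves([
  {"linear": [5,0,0],"spin": 0,"gripper": 1},
  {"linear": [9,0,0],"spin": 0,"gripper": 1},
  {"linear": [11,0,0],"spin": 0,"gripper": 1},
  {"linear": [11,0,0],"spin": 0,"gripper": 1},
  {"linear": [11,0,0],"spin": 0,"gripper": 1},
])

```text
time_s: 8.43
ee_pos: [0.5841, -0.0288, 0.0045]
ee_rot: [-92.2, 89.9, 176.6]
ft_force: [-0.2, -0.0, -4.5]
width: 0.0358
```

```bash
python3 - <<'E'
from h import *
from workcell import *
p=camera("scene")
st=state();T=st["ee_pos"];print(T,st["ft_force"],st["wrist_torque"],st["width"])
p2=dict(p);p2["image"]=np.clip(255*(p["image"]/255.)**.5,0,255).astype(np.uint8)
c=proj(p,T)[0]
crop(p2,c,100,90,8,"pics/g9.png",[(np.array([T+[0,y,0],T+[0,y,.084]]),(0,255,0)) for y in(-.018,.018)])
E
```

```text
[ 0.58409895 -0.02885336  0.00453483] [-0.27846599  1.27261724 -4.65258052] [ 0.04273068 -0.10107748  0.01577334] 0.035860253405412996
```

View pics/g9.png

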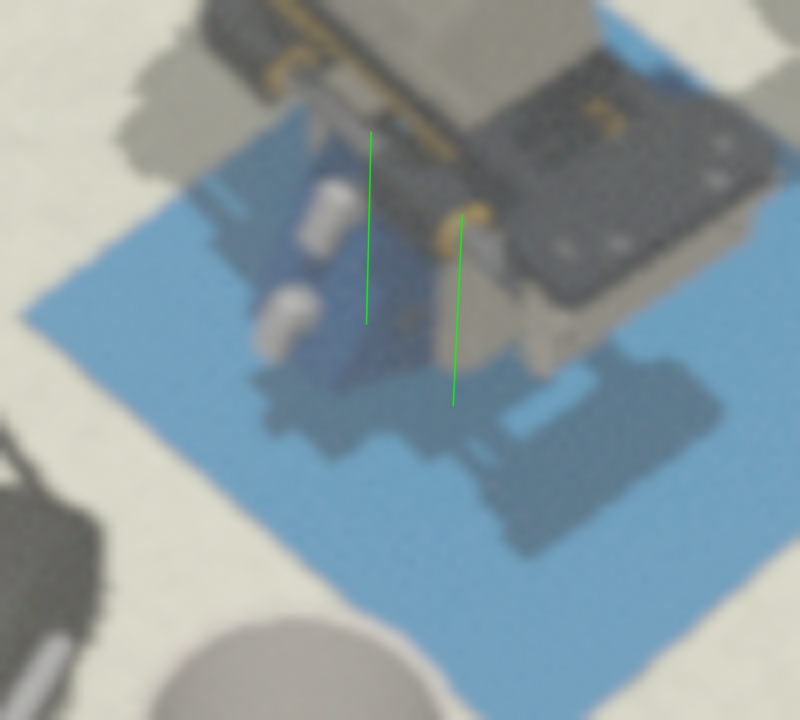

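Emit:
apply_moves([
  {"linear": [3,0,0],"spin": 0,"gripper": 1},
  {"linear": [6,0,0],"spin": 0,"gripper": 1},
  {"linear": [6,0,0],"spin": 0,"gripper": 1},
])

```text
time_s: 8.73
ee_pos: [0.5854, -0.0289, -0.0007]
ee_rot: [88.5, 89.9, -2.7]
ft_force: [3.3, -0.0, 0.4]
width: 0.0361
```

Emit:
apply_moves([
  {"linear": [3,3,0],"spin": 0,"gripper": 1},
  {"linear": [6,5,0],"spin": 0,"gripper": 1},
  {"linear": [8,7,0],"spin": 0,"gripper": 1},
  {"linear": [8,7,0],"spin": 0,"gripper": 1},
])

```text
time_s: 9.07
ee_pos: [0.5917, -0.029, -0.0098]
ee_rot: [-93.5, 90.0, 175.2]
ft_force: [1.3, -0.1, -2.2]
width: 0.0362
```

```bash
python3 - <<'E'
from h import *
from workcell import *
p=camera("scene")
st=state();T=st["ee_pos"];print(T,st["ft_force"],st["wrist_torque"],st["width"])
p2=dict(p);p2["image"]=np.clip(255*(p["image"]/255.)**.5,0,255).astype(np.uint8)
c=proj(p,T)[0]
crop(p2,c,100,90,8,"pics/g10.png")
E
```

```text
[ 0.59132591 -0.02900339 -0.00976527] [ 0.96868456 -1.00697855 -2.21915612] [ 0.02644342 -0.13826649 -0.04243097] 0.03600586282797683
```

View pics/g10.png

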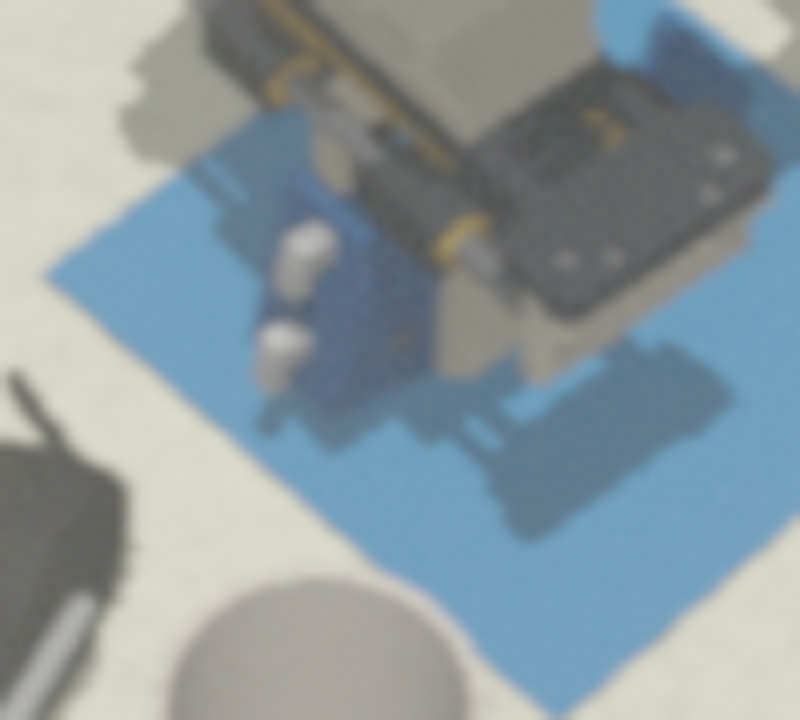

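Emit:
apply_moves([
  {"linear": [4,2,0],"spin": 0,"gripper": 1},
  {"linear": [8,4,0],"spin": 0,"gripper": 1},
  {"linear": [12,5,0],"spin": 0,"gripper": 1},
  {"linear": [12,5,0],"spin": 0,"gripper": 1},
  {"linear": [12,5,0],"spin": 0,"gripper": 1},
])

```text
time_s: 9.53
ee_pos: [0.5959, -0.0291, -0.0219]
ee_rot: [-93.2, 89.9, 175.6]
ft_force: [-0.1, 0.0, -4.1]
width: 0.0363
```

```bash
python3 - <<'E'
from h import *
from workcell import *
p=camera("scene")
st=state();T=st["ee_pos"];print(T,st["ft_force"],st["wrist_torque"],st["width"])
p2=dict(p);p2["image"]=np.clip(255*(p["image"]/255.)**.5,0,255).astype(np.uint8)
c=proj(p,T)[0]
crop(p2,c,100,90,8,"pics/g11.png")
E
```

```text
[ 0.59592139 -0.0290849  -0.02174206] [-0.42566615 -0.27557798 -4.06172465] [ 0.03191381 -0.05937613 -0.03950704] 0.036080243466470485
```

View pics/g11.png

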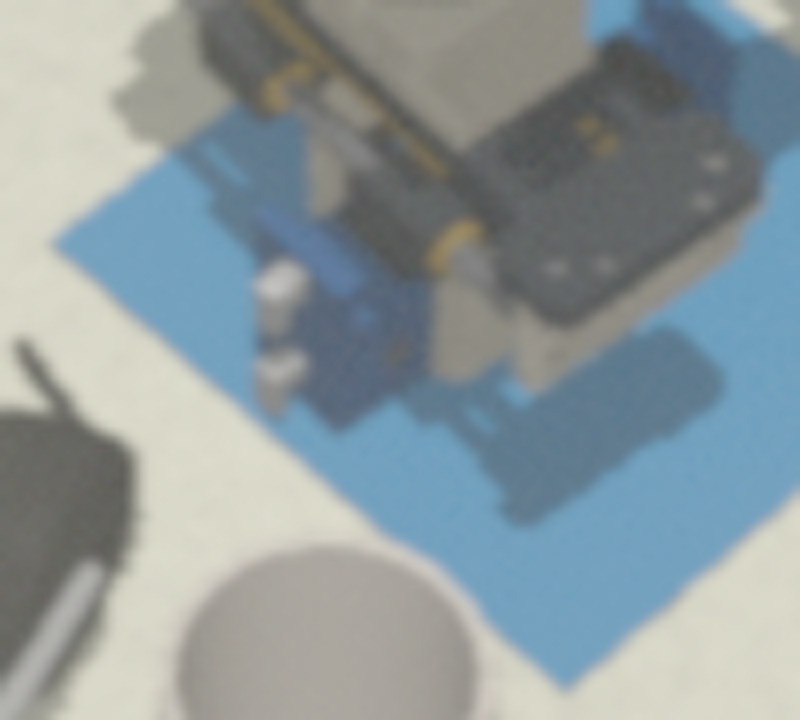

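Emit:
apply_moves([
  {"linear": [2,0,0],"spin": 0,"gripper": 1},
  {"linear": [4,0,0],"spin": 0,"gripper": 1},
  {"linear": [4,0,0],"spin": 0,"gripper": 1},
])

```text
time_s: 9.83
ee_pos: [0.597, -0.0291, -0.0244]
ee_rot: [89.1, 89.9, -2.1]
ft_force: [1.4, -0.2, 3.3]
width: 0.0361
```

Emit:
apply_moves([
  {"linear": [0,0,0],"spin": 0,"gripper": -1},
  {"linear": [0,0,0],"spin": 0,"gripper": -1},
  {"linear": [0,0,0],"spin": 0,"gripper": -1},
  {"linear": [0,0,0],"spin": 0,"gripper": -1},
  {"linear": [0,0,0],"spin": 0,"gripper": -1},
  {"linear": [-20,0,0],"spin": 0,"gripper": -1},
  {"linear": [-55,0,0],"spin": 0,"gripper": -1},
  {"linear": [-90,0,0],"spin": 0,"gripper": -1},
  {"linear": [-110,-20,0],"spin": 0,"gripper": -1},
  {"linear": [-130,-50,0],"spin": 0,"gripper": -1},
  {"linear": [-140,-80,0],"spin": 0,"gripper": -1},
  {"linear": [-140,-100,0],"spin": 0,"gripper": -1},
])

```text
time_s: 10.83
ee_pos: [0.4957, -0.027, 0.1175]
ee_rot: [84.8, 89.8, -6.4]
ft_force: [0.1, -0.3, 0.5]
width: 0.0931
```

```bash
python3 - <<'E'
from h import *
from workcell import *
p=camera("scene")
st=state();T=st["ee_pos"];print(T,st["ft_force"],st["wrist_torque"],st["width"])
pickle.dump(p,open("k1.pkl","wb"))
p2=dict(p);p2["image"]=np.clip(255*(p["image"]/255.)**.5,0,255).astype(np.uint8)
M=[.56,-.029,.025]
c=proj(p,M)[0];print(c)
crop(p2,c,100,90,8,"pics/k1.png",[(l,(0,255,0)) for l in hw(np.array(M),0,0,90)])
t=camera("top");crop(t,proj(t,M)[0],100,90,8,"pics/k2.png",[(l,(0,255,0)) for l in hw(np.array(M),0,0,90)])
E
```

```text
[ 0.49343392 -0.02689286  0.1164542 ] [ 2.75609671 -0.55128488  1.63046241] [ 0.06839138 -0.07823984 -0.01524718] 0.09298304062123432
[341.09907321 290.63683377]
```

View pics/k1.png

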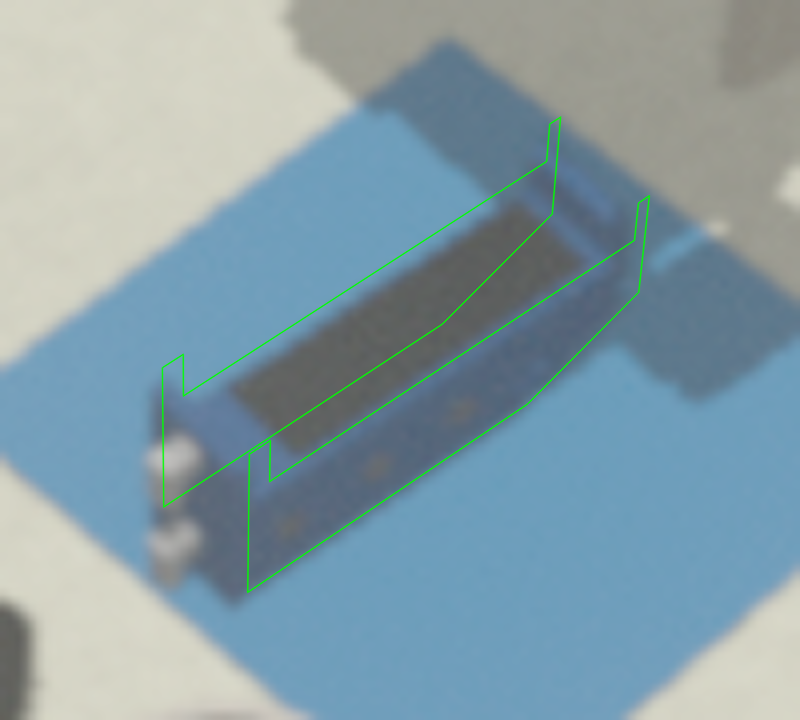

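View pics/k2.png

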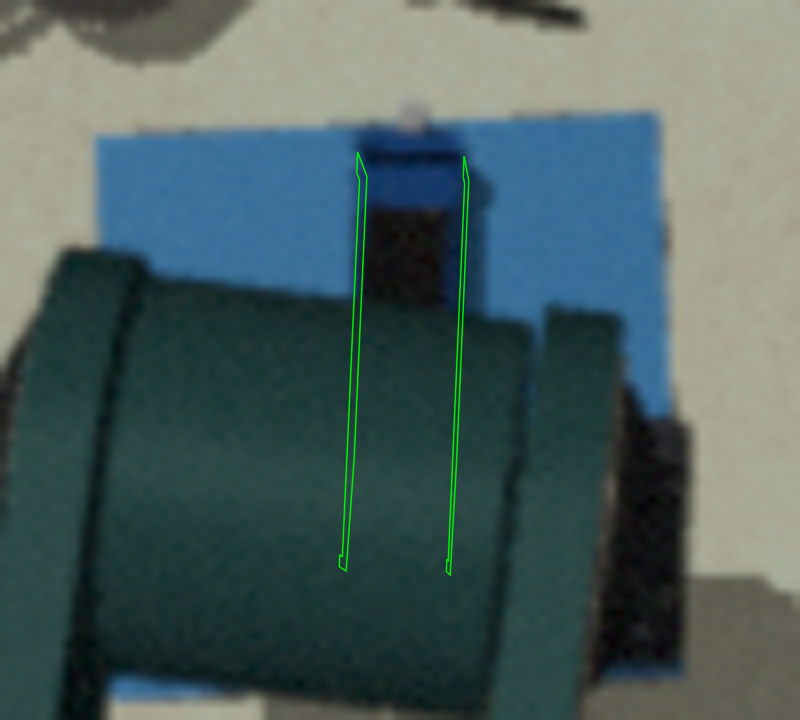

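```bash
python3 - <<'E'
from h import *
from workcell import *
st=state();print(st["ee_pos"],st["joints"].round(1));go(st,[.584,-.029,-.024],-91.2)
E
```

```text
[ 0.49502288 -0.0269702   0.11596653] [ -6.1 -14.7 109.5  -0.   85.2  85.2]
toolx [ 0.002 -0.    -1.   ] y [ 1.    -0.021  0.002] jaw yaw -91.22
spin deg -0.020505431352034975 rad -0.00035788729163468275 alt 3.1412347662981586 steps 0.0028638870603400804
linear [1.401e+02 8.870e+01 1.000e-01]
```

Emit:
apply_moves([
  {"linear": [0,35,0],"spin": 0,"gripper": -1},
  {"linear": [0,70,0],"spin": 0,"gripper": -1},
  {"linear": [20,87,0],"spin": 0,"gripper": -1},
  {"linear": [55,87,0],"spin": 0,"gripper": -1},
  {"linear": [90,87,0],"spin": 0,"gripper": -1},
  {"linear": [120,87,0],"spin": 0,"gripper": -1},
  {"linear": [135,87,0],"spin": 0,"gripper": -1},
  {"linear": [138,87,0],"spin": 0,"gripper": -1},
  {"linear": [138,87,0],"spin": 0,"gripper": 1},
  {"linear": [138,87,0],"spin": 0,"gripper": 1},
  {"linear": [138,87,0],"spin": 0,"gripper": 1},
  {"linear": [138,87,0],"spin": 0,"gripper": 1},
], newtons=25)

```text
time_s: 11.93
ee_pos: [0.5845, -0.0289, -0.0215]
ee_rot: [85.8, 89.9, -5.5]
ft_force: [0.1, 1.2, 0.4]
width: 0.071
```

Emit:
apply_moves([
  {"linear": [0,0,0],"spin": 0,"gripper": 1},
  {"linear": [0,0,0],"spin": 0,"gripper": 1},
  {"linear": [0,0,0],"spin": 0,"gripper": 1},
  {"linear": [0,0,0],"spin": 0,"gripper": 1},
  {"linear": [0,0,0],"spin": 0,"gripper": 1},
  {"linear": [0,0,0],"spin": 0,"gripper": 1},
  {"linear": [0,0,0],"spin": 0,"gripper": 1},
  {"linear": [0,0,0],"spin": 0,"gripper": 1},
], newtons=50)

```text
time_s: 12.6
ee_pos: [0.5836, -0.0288, -0.023]
ee_rot: [-78.6, 90.0, -169.8]
ft_force: [-0.6, -0.2, 2.6]
width: 0.0358
```

```bash
python3 - <<'E'
from h import *
from workcell import *
p=camera("scene")
st=state();T=st["ee_pos"];print(T,st["ft_force"],st["wrist_torque"],st["width"])
p2=dict(p);p2["image"]=np.clip(255*(p["image"]/255.)**.5,0,255).astype(np.uint8)
M=[.566,-.029,.025]
c=proj(p,M)[0];print(c)
crop(p2,c,100,90,8,"pics/l1.png",[(l,(0,255,0)) for l in hw(np.array(M),0,0,90)])
E
```

```text
[ 0.58356137 -0.02884415 -0.02297724] [-1.11811154  0.00374758  1.50140044] [-0.00439475  0.12455473 -0.02634088] 0.03592543703341725
[339.04141656 292.0539871 ]
```

View pics/l1.png

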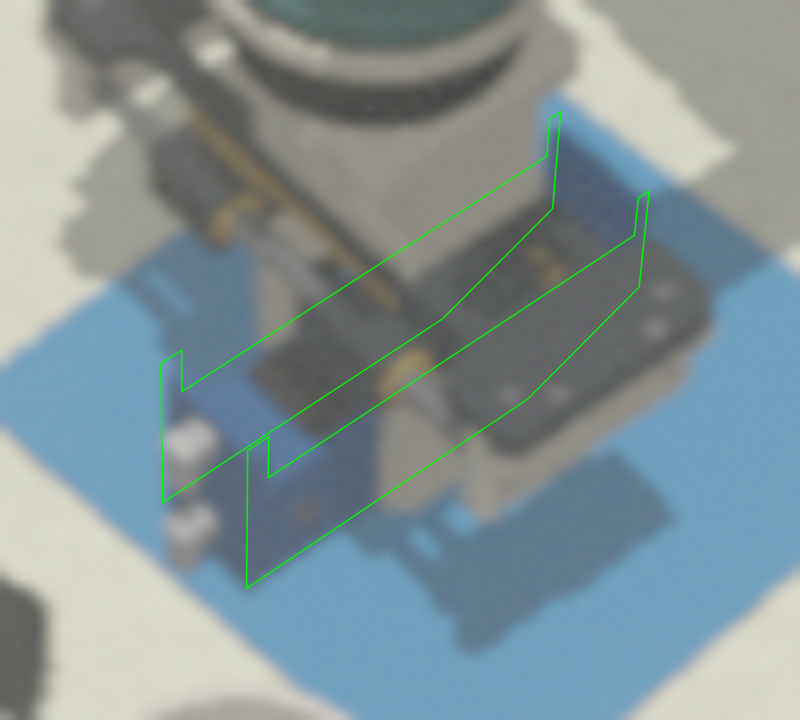

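Emit:
apply_moves([
  {"linear": [-25,0,0],"spin": 0,"gripper": 1},
  {"linear": [-60,0,0],"spin": 0,"gripper": 1},
  {"linear": [-95,0,0],"spin": -0.1,"gripper": 1},
  {"linear": [-130,5,0],"spin": -0.22,"gripper": 1},
  {"linear": [-155,12,-10],"spin": -0.34,"gripper": 1},
  {"linear": [-165,22,-22],"spin": -0.46,"gripper": 1},
  {"linear": [-165,32,-36],"spin": -0.58,"gripper": 1},
  {"linear": [-165,42,-50],"spin": -0.7,"gripper": 1},
  {"linear": [-165,52,-64],"spin": -0.82,"gripper": 1},
  {"linear": [-165,62,-80],"spin": -0.94,"gripper": 1},
  {"linear": [-165,70,-95],"spin": -1.06,"gripper": 1},
  {"linear": [-165,76,-105],"spin": -1.18,"gripper": 1},
])

```text
time_s: 13.65
ee_pos: [0.662, 0.0758, 0.141]
ee_rot: [-166.2, 89.9, 170.6]
ft_force: [-0.6, 0.3, -3.8]
width: 0.0355
```

```bash
python3 - <<'E'
from h import *
from workcell import *
st=state();print(st["ee_pos"],st["joints"].round(1),st["ft_force"],st["width"]);go(st,[.70,.16,.14],65.5)
E
```

```text
[0.66201747 0.07583561 0.14098519] [ 4.3  6.5 87.   0.  86.6 27.6] [-0.62938214  0.3201345  -3.82102842] 0.035508241704293654
toolx [-0.001  0.    -1.   ] y [ 0.395  0.919 -0.   ] jaw yaw -23.24
spin deg -88.7353558918096 rad -1.5487241232410267 alt 1.5928685303487664 steps 12.393206130141007
linear [ 1.  92.3  1.7]
```

Emit:
apply_moves([
  {"linear": [0,3,0],"spin": -0.124,"gripper": 1},
  {"linear": [0,8,0],"spin": -0.248,"gripper": 1},
  {"linear": [0,14,0],"spin": -0.372,"gripper": 1},
  {"linear": [0,22,0],"spin": -0.496,"gripper": 1},
  {"linear": [0,30,0],"spin": -0.62,"gripper": 1},
  {"linear": [0,40,0],"spin": -0.744,"gripper": 1},
  {"linear": [0,50,0],"spin": -0.868,"gripper": 1},
  {"linear": [0,60,0],"spin": -0.992,"gripper": 1},
  {"linear": [0,70,0],"spin": -1.116,"gripper": 1},
  {"linear": [0,80,0],"spin": -1.24,"gripper": 1},
  {"linear": [0,88,0],"spin": -1.364,"gripper": 1},
  {"linear": [0,92,0],"spin": -1.488,"gripper": 1},
])

```text
time_s: 14.65
ee_pos: [0.6985, 0.1597, 0.1409]
ee_rot: [119.3, 89.9, -178.6]
ft_force: [0.2, -0.0, -4.6]
width: 0.0357
```

```bash
python3 - <<'E'
from h import *
from workcell import *
st=state();print(st["ee_pos"],st["joints"].round(1),st["ft_force"],st["width"]);go(st,[.689,.237,.106],65.5)
E
```

```text
[0.69852347 0.159692   0.14087499] [ 10.8  12.7  80.1   0.   87.3 -51.2] [ 0.19127495 -0.02320564 -4.61521496] 0.03569613477120372
toolx [-0.001 -0.    -1.   ] y [-0.883  0.469  0.001] jaw yaw 62.03
spin deg -3.469242167004893 rad -0.06054969836325837 alt 3.081042955226535 steps 0.4845310289112979
linear [34.9 44.6 63.8]
```

Emit:
apply_moves([
  {"linear": [8,10,15],"spin": -0.065,"gripper": 1},
  {"linear": [18,23,33],"spin": -0.065,"gripper": 1},
  {"linear": [28,36,51],"spin": -0.065,"gripper": 1},
  {"linear": [35,44,63],"spin": -0.065,"gripper": 1},
  {"linear": [35,44,63],"spin": -0.065,"gripper": 1},
  {"linear": [35,44,63],"spin": -0.065,"gripper": 1},
])

```text
time_s: 15.15
ee_pos: [0.6894, 0.2355, 0.106]
ee_rot: [138.7, 89.9, -155.8]
ft_force: [0.6, -0.8, -3.7]
width: 0.0359
```

```bash
cat >> h.py <<'E'
def hang3(M,yaw):
    return hw(np.array(M),0,0,90,np.radians(yaw))
def postl(x,y,yaw):
    R=Ro.from_euler("z",yaw,degrees=True)
    L=[]
    def sq(P): return R.apply(np.array(P)/1e3)+[x,y,0]
    for z in(60,96,132,168,204,240): L.append(sq([(-15,-7,z),(-15,7,z),(-15,7,z+23),(-15,-7,z+23),(-15,-7,z)]))
    L.append(sq([(-15,-25,10),(-15,25,10),(-15,25,293),(-15,-25,293),(-15,-25,10)]))
    L.append(sq([(-15,-25,293),(15,-25,293),(15,25,293),(-15,25,293),(-15,-25,293)]))
    L.append(sq([(-65,-60,10),(65,-60,10),(65,60,10),(-65,60,10),(-65,-60,10)]))
    L.append(sq([(-21,-18,184),(-21,18,184),(-21,18,200),(-21,-18,200),(-21,-18,184)]))
    return L
E
python3 - <<'E'
from h import *
from workcell import *
p=camera("scene");t=camera("top")
st=state();T=st["ee_pos"];print(T,st["joints"].round(1),st["ft_force"],st["width"])
go(st,T,65.5)
xd=np.array([np.cos(np.radians(155.5)),np.sin(np.radians(155.5)),0])
M=T-xd*.0176+[0,0,.048]
pickle.dump((p,t,M),open("m1.pkl","wb"))
def br(p): q=dict(p);q["image"]=np.clip(255*(p["image"]/255.)**.5,0,255).astype(np.uint8);return q
L=[(l,(0,255,0)) for l in hang3(M,155.5)]+[(l,(0,255,255)) for l in postl(.5735,.2895,155.5)]
crop(br(p),(430,350),130,150,5,"pics/m1.png");cv2.imwrite("pics/m1b.png",cv2.resize(cv2.imread("pics/m1.png"),(520,600)))
crop(br(p),(430,350),100,120,5,"pics/m2.png",L)
crop(br(t),(190,220),110,90,7,"pics/m3.png",L)
E
```

```text
[0.69004959 0.23459658 0.10720324] [ 16.8  15.   80.5  -0.   84.5 -48.6] [ 0.13118177  0.77241437 -3.3876902 ] 0.036071265616034805
toolx [ 0. -0. -1.] y [-0.909  0.417 -0.   ] jaw yaw 65.36
spin deg -0.13843291971807048 rad -0.0024161102422293104 alt 3.139176543347564 steps 0.019334206664534982
linear [0. 0. 0.]
```

View pics/m1b.png

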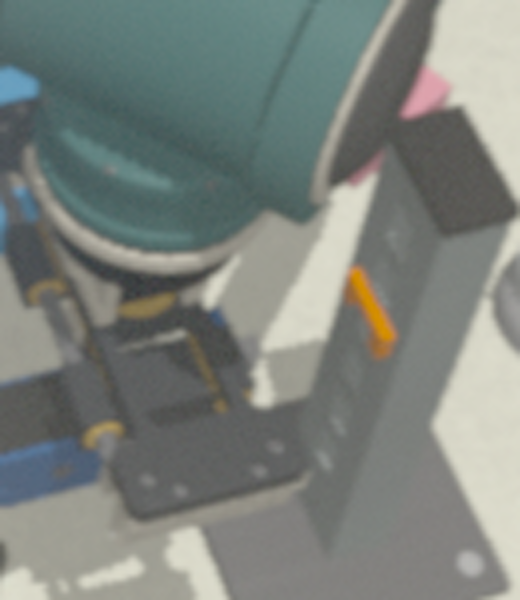

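View pics/m2.png

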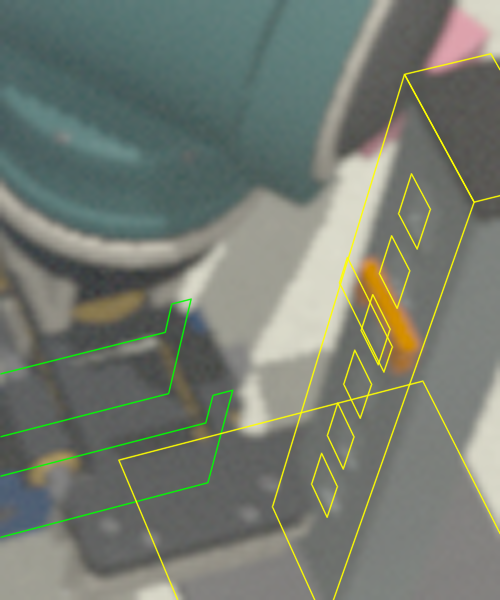

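View pics/m3.png

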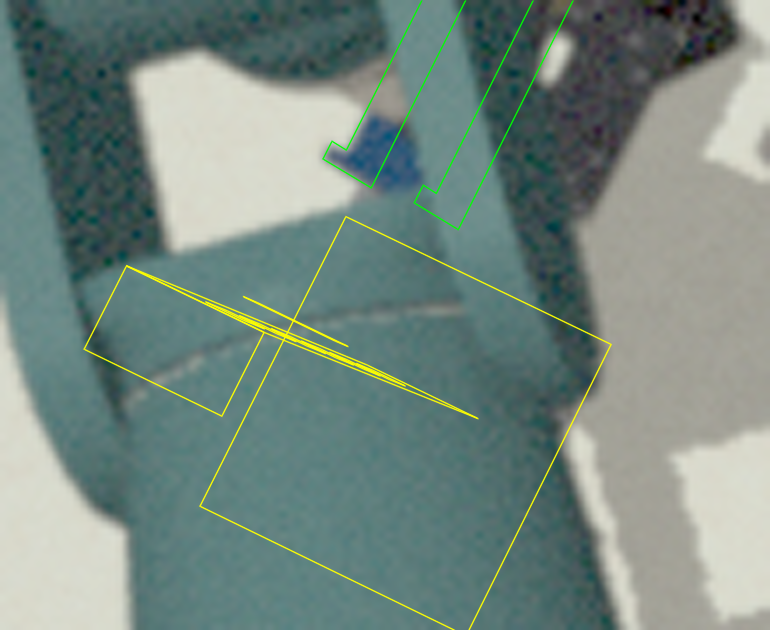

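```bash
python3 - <<'E'
from h import *
p=load("scene0.pkl");q=dict(p);q["image"]=np.clip(255*(p["image"]/255.)**.5,0,255).astype(np.uint8)
crop(q,(455,345),50,75,12,"pics/n0.png")
a=cv2.imread("pics/n0.png");print(a.shape);cv2.imwrite("pics/n1.png",a[:600])
crop(q,(450,400),100,75,8,"pics/n2.png")
E
```

```text
(900, 600, 3)
```

View pics/n1.png

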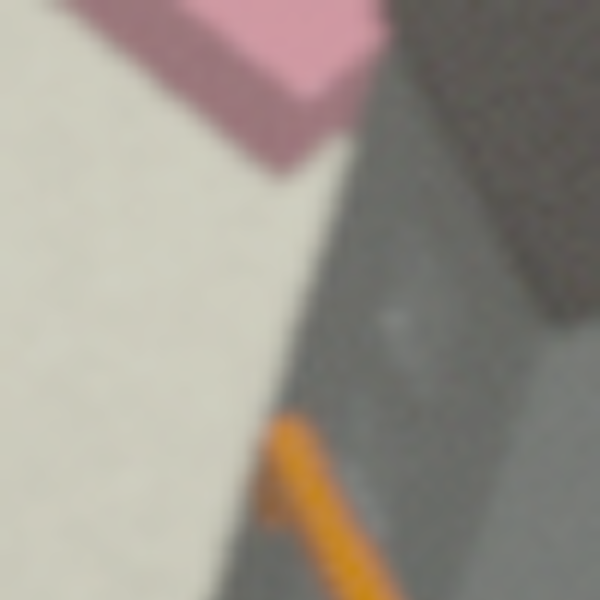

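View pics/n2.png

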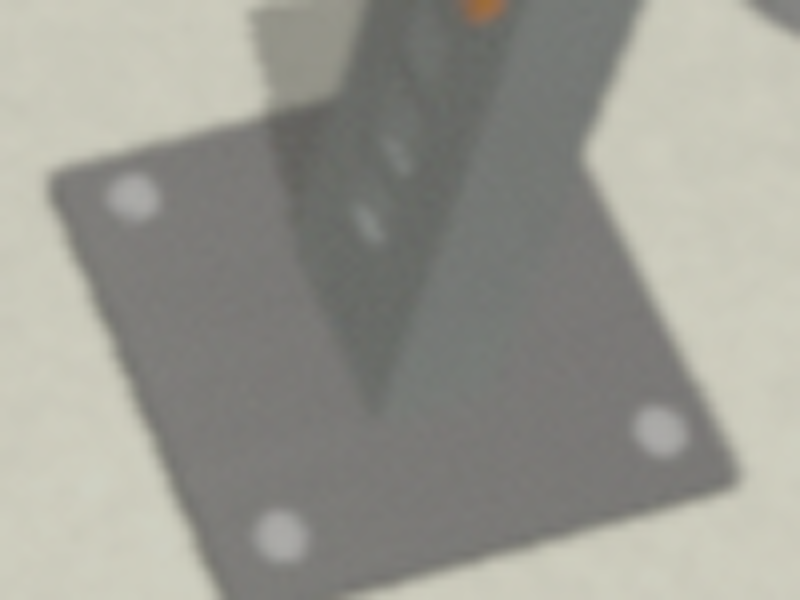

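```bash
python3 - <<'E'
from h import *
from scipy.optimize import least_squares
s,t=load("scene0.pkl"),load("top0.pkl")
P=lambda q,X:Ro.from_euler("z",q[2]).apply(np.array(X)/1e3)+[q[0],q[1],0]
a4=lambda u,v:np.array([u/8+140-.5,v/8+200-.5])
So=[((-15,-25,293),(476.6,333.6)),((-15,25,293),(461.7,307.5)),((15,-25,293),(494.5,327.5)),((-15,-25,10),(446.4,413.4)),((-65,60,10),(405.8,383)),((65,-60,10),(492,421.7)),((-65,-60,10),(428.5,438.5))]
Top=[((-65,-60,10),a4(352,53)),((-65,60,10),a4(654,198)),((65,60,10),a4(490,525)),((65,-60,10),a4(188,375)),((-15,-25,293),a4(100,100)),((15,-25,293),a4(48,205)),((15,25,293),a4(210,282))]
def run(obs,name,cams):
    def f(q): return np.concatenate([proj(c,P(q,X))[0]-uv for c,(X,uv) in zip(cams,obs)])
    z=least_squares(f,[.575,.29,2.71]);print(name,z.x[:2].round(4),np.degrees(z.x[2]).round(2));print(z.fun.reshape(-1,2).round(1).tolist())
run(So,"scene",[s]*7);run(So[:4],"scene post",[s]*4);run(So[3:],"scene low",[s]*4);run(Top,"top",[t]*7);run(Top[:4],"topbase",[t]*4)
run(So+Top,"both",[s]*7+[t]*7)
# mat check
E
```

```text
scene [0.5736 0.2939] 155.07
[[-0.3, -1.9], [0.8, -1.5], [-0.3, -0.1], [-0.4, 2.3], [-0.9, -0.3], [1.3, 0.4], [-0.1, 1.3]]
scene post [0.5744 0.294 ] 157.46
[[0.2, -1.4], [0.0, -0.8], [-0.2, -0.3], [0.0, 2.7]]
scene low [0.5721 0.2927] 154.86
[[-0.4, 1.3], [-0.8, -1.3], [1.2, -0.5], [-0.1, 0.2]]
top [0.5727 0.2906] 155.29
[[0.1, -0.5], [0.1, -0.2], [-0.2, 0.5], [-0.4, 0.6], [0.1, 0.7], [0.5, -0.5], [-0.1, -0.5]]
topbase [0.5729 0.2902] 155.3
[[0.2, -0.6], [0.2, -0.3], [-0.1, 0.4], [-0.3, 0.5]]
both [0.5732 0.2928] 155.38
[[-0.6, -2.5], [0.3, -2.1], [-0.7, -0.8], [-0.6, 1.8], [-1.3, -0.6], [1.0, -0.4], [-0.1, 0.8], [-0.8, -0.7], [-0.7, -0.5], [-1.0, 0.2], [-1.2, 0.4], [-0.9, 0.5], [-0.5, -0.7], [-1.1, -0.8]]
```

```bash
python3 - <<'E'
from h import *
from workcell import *
st=state();print(st["ee_pos"],st["ft_force"],st["wrist_torque"])
go(st,[.6344,.2640,.106],65.3)
# wrist rim height
p=load("scene0.pkl")
o,d=ray(p,(336.5,255.7)); k=(.62-o[0])/d[0];print(o+k*d)
E
```

```text
[0.69004959 0.23459658 0.10720324] [ 0.13118177  0.77241437 -3.3876902 ] [ 0.02021301 -0.11663532  0.0159412 ]
toolx [ 0. -0. -1.] y [-0.909  0.417 -0.   ] jaw yaw 65.36
spin deg 0.06156708028194657 rad 0.0010745482617596465 alt -3.1405181053280335 steps 0.008598754229322146
linear [ 1.2 62.8  3.5]
[0.62       0.01584004 0.22616712]
```

Emit:
apply_moves([
  {"linear": [1,10,1],"spin": 0,"gripper": 1},
  {"linear": [1,25,2],"spin": 0,"gripper": 1},
  {"linear": [1,38,3.5],"spin": 0,"gripper": 1},
  {"linear": [1,45,3.5],"spin": 0,"gripper": 1},
  {"linear": [1,45,3.5],"spin": 0,"gripper": 1},
  {"linear": [1,45,3.5],"spin": 0,"gripper": 1},
])

```text
time_s: 15.75
ee_pos: [0.65, 0.2575, 0.1065]
ee_rot: [-54.4, 90.0, 11.0]
ft_force: [1.3, 0.1, -3.7]
width: 0.0358
```

```bash
python3 - <<'E'
from h import *
from workcell import *
p=camera("scene");t=camera("top")
st=state();T=st["ee_pos"];print(T,st["ft_force"],st["wrist_torque"],st["width"])
go(st,[.6344,.2640,.106],65.3)
xd=np.array([np.cos(np.radians(155.3)),np.sin(np.radians(155.3)),0])
M=T-xd*.0176+[0,0,.048]
def br(p): q=dict(p);q["image"]=np.clip(255*(p["image"]/255.)**.5,0,255).astype(np.uint8);return q
L=[(l,(0,255,0)) for l in hang3(M,155.3)]
crop(br(p),(445,350),100,75,8,"pics/o1.png")
crop(br(t),(190,220),100,75,8,"pics/o2.png",L)
E
```

```text
[0.65054403 0.25702957 0.10617957] [ 0.27130742 -0.01429822 -3.56963738] [ 0.02899605 -0.06136262  0.06492306] 0.03580766198100089
toolx [ 0.  0. -1.] y [-0.909  0.417 -0.   ] jaw yaw 65.38
spin deg 0.07907100447852144 rad 0.0013800493710093811 alt -3.140212604218784 steps 0.011043436379681765
linear [ 0.2 17.6 -0.4]
```

View pics/o1.png

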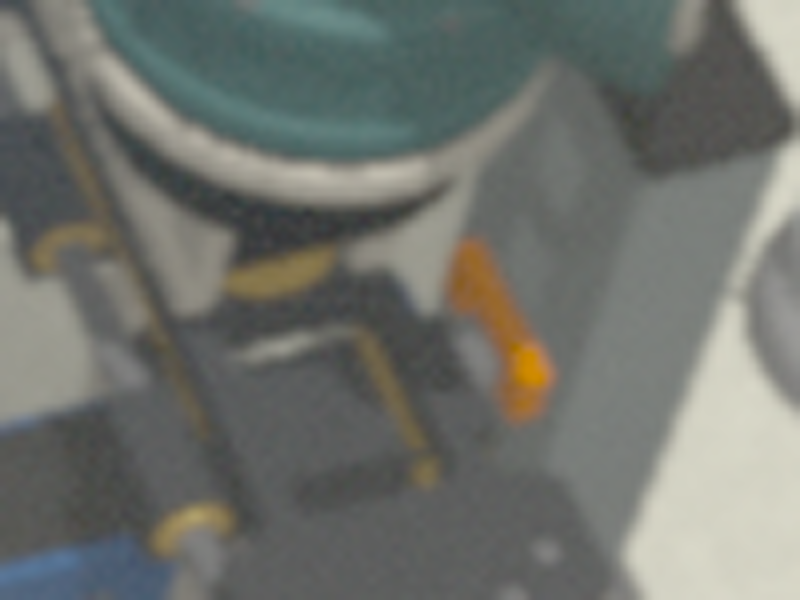

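View pics/o2.png

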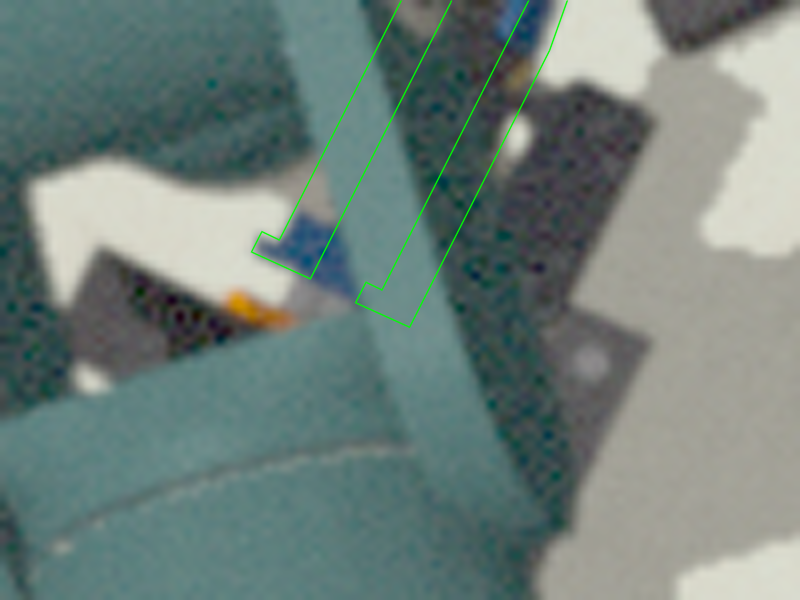

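```bash
python3 - <<'E'
from h import *
from workcell import *
t=camera("top");st=state();T=st["ee_pos"];print(T)
q=dict(t);q["image"]=np.clip(255*(t["image"]/255.)**.6,0,255).astype(np.uint8)
crop(q,(176,222),40,30,20,"pics/o3.png")
xd=np.array([np.cos(np.radians(155.3)),np.sin(np.radians(155.3)),0]);M=T-xd*.0176+[0,0,.048]
L=[(l,(0,255,0)) for l in hang3(M,155.3)]+[(l,(0,255,255)) for l in postl(.5732,.2922,155.3)]+[(l,(255,0,255)) for l in postl(.5727,.2906,155.3)]
crop(q,(176,222),40,30,20,"pics/o4.png",L)
E
```

```text
[0.6506323  0.25691555 0.10602207]
```

View pics/o3.png

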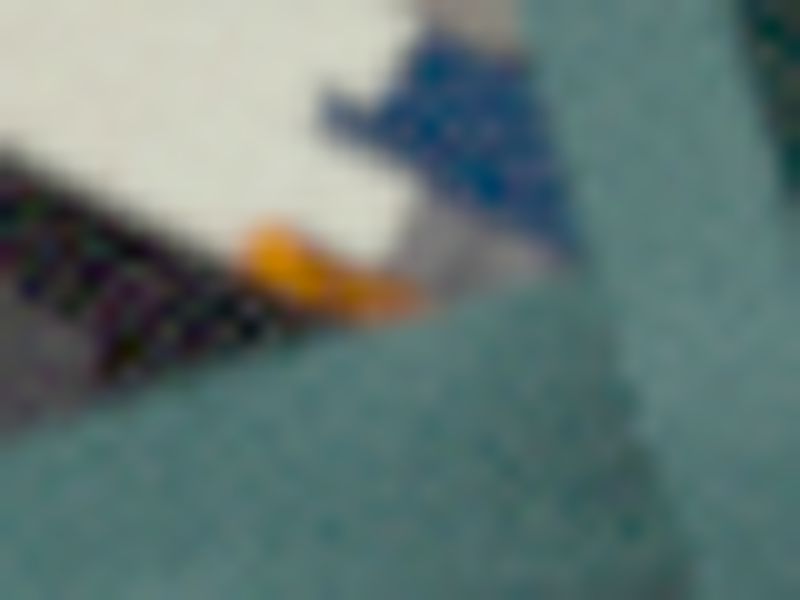

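View pics/o4.png

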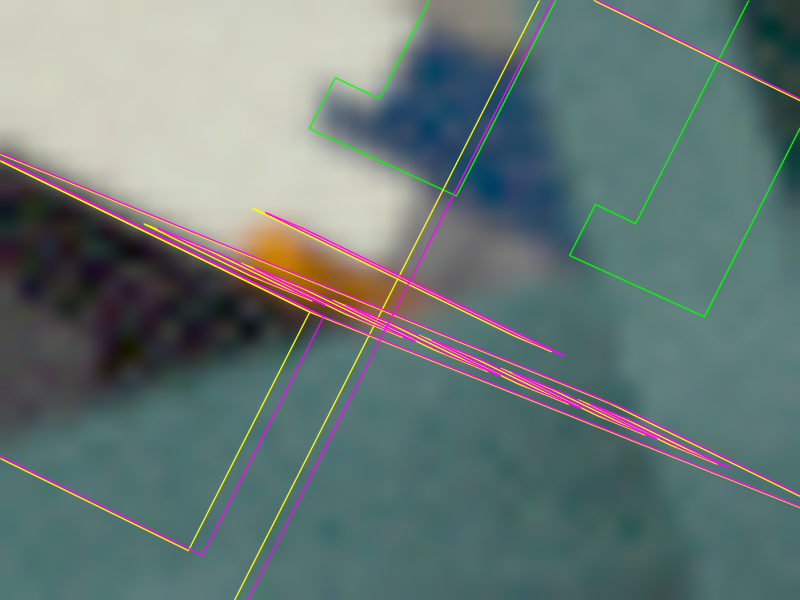

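Emit:
apply_moves([
  {"linear": [0,3,-1.2],"spin": 0,"gripper": 1},
  {"linear": [0,6,-1.2],"spin": 0,"gripper": 1},
  {"linear": [0,9,-1.2],"spin": 0,"gripper": 1},
  {"linear": [0,11,-1.2],"spin": 0,"gripper": 1},
  {"linear": [0,11,-1.2],"spin": 0,"gripper": 1},
])

```text
time_s: 16.32
ee_pos: [0.6398, 0.2606, 0.106]
ee_rot: [-92.0, 90.0, -26.6]
ft_force: [3.0, -2.1, -5.9]
width: 0.0358
```

```bash
python3 - <<'E'
from h import *
from workcell import *
st=state();T=st["ee_pos"];f=st["ft_force"];xd=np.array([-.9085,.4179,0]);print(T,f,"axial",f@xd,"lat",f@np.array([.4179,.9085,0]),st["wrist_torque"])
go(st,[.6344,.2640,.106],65.3)
E
```

```text
[0.63976077 0.26060125 0.10598842] [ 3.04671575 -2.07352453 -5.91947611] axial -3.6344671568048526 lat -0.6105745218058214 [-0.23028121 -0.60077281  0.02635835]
toolx [ 0.001 -0.    -1.   ] y [-0.909  0.417 -0.001] jaw yaw 65.38
spin deg 0.08188727941990237 rad 0.0014292026413778886 alt -3.1401634509484153 steps 0.011436770868701448
linear [-0.   6.3  0.9]
```

Emit:
apply_moves([
  {"linear": [0,2,0],"spin": 0,"gripper": 1},
  {"linear": [0,4,0],"spin": 0,"gripper": 1},
  {"linear": [0,4,0],"spin": 0,"gripper": 1},
])

```text
time_s: 16.57
ee_pos: [0.6362, 0.2622, 0.1059]
ee_rot: [-98.2, 90.0, -32.8]
ft_force: [4.6, -2.3, -5.9]
width: 0.036
```

```bash
cat > s.py <<'E'
from h import *
from workcell import *
st=state();T=st["ee_pos"];f=st["ft_force"];xd=np.array([-.9085,.4179,0]);print(T,f,"axial",f@xd,"lat",f@np.array([.4179,.9085,0]),st["wrist_torque"],st["width"])
go(st,[.6344,.2640,.106],65.3)
E
python3 s.py
```

```text
[0.63616502 0.26224221 0.10593483] [ 4.59255972 -2.32361175 -5.92050035] axial -5.1433778592305766 lat -0.19177056371342174 [-0.30184745 -0.80174897  0.09994077] 0.03596002112136389
toolx [ 0. -0. -1.] y [-0.909  0.417 -0.   ] jaw yaw 65.37
spin deg 0.07426170970944668 rad 0.001296111342590086 alt -3.140296542247203 steps 0.010371747166123838
linear [-0.1  2.3  0.9]
```

Emit:
apply_moves([
  {"linear": [0,1.5,0],"spin": 0,"gripper": 1},
  {"linear": [0,3,0],"spin": 0,"gripper": 1},
  {"linear": [0,3,0],"spin": 0,"gripper": 1},
])

```text
time_s: 16.82
ee_pos: [0.6347, 0.2629, 0.1061]
ee_rot: [-79.3, 89.8, -13.9]
ft_force: [14.0, -4.6, -7.9]
width: 0.0361
```

```bash
python3 s.py
```

```text
[0.63467899 0.26294301 0.10607312] [13.96907839 -4.60214371 -7.8839487 ] axial -14.614143568982547 lat 1.656630300109337 [-0.61946907 -2.22262028 -0.04200724] 0.03610774186940114
toolx [ 0.003 -0.001 -1.   ] y [-0.909  0.417 -0.003] jaw yaw 65.35
spin deg 0.0496100408350344 rad 0.0008658585546201873 alt -3.140726795035173 steps 0.006928776652937765
linear [0.1 0.7 0.8]
```

Emit:
apply_moves([
  {"linear": [2,0,0],"spin": 0,"gripper": 1},
  {"linear": [4,0,0],"spin": 0,"gripper": 1},
  {"linear": [6,0,0],"spin": 0,"gripper": 1},
  {"linear": [8,0,0],"spin": 0,"gripper": 1},
  {"linear": [8,0,0],"spin": 0,"gripper": 1},
], newtons=60)

```text
time_s: 17.23
ee_pos: [0.6348, 0.2631, 0.0989]
ee_rot: [-64.9, 89.8, 0.4]
ft_force: [11.3, -4.4, -2.6]
width: 0.0355
```

```bash
python3 s.py
```

```text
[0.63476186 0.26310279 0.09889803] [11.26020916 -4.35833396 -2.60767937] axial -12.051247785727716 lat 0.7460950092024191 [-0.48207627 -1.54901175  0.04878292] 0.03553627299731855
toolx [ 0.003  0.    -1.   ] y [-0.909  0.417 -0.003] jaw yaw 65.34
spin deg 0.04435073151995539 rad 0.0007740662906912507 alt -3.140818587299102 steps 0.006194236245803825
linear [-7.1  0.7  0.7]
```

Moving down freely; continue to home.

Emit:
apply_moves([
  {"linear": [2,0,0],"spin": 0,"gripper": 1},
  {"linear": [4,0,0],"spin": 0,"gripper": 1},
  {"linear": [5,0,0],"spin": 0,"gripper": 1},
  {"linear": [6,0,0],"spin": 0,"gripper": 1},
  {"linear": [6,0,0],"spin": 0,"gripper": 1},
])

```text
time_s: 17.65
ee_pos: [0.6348, 0.2632, 0.0939]
ee_rot: [-59.9, 89.8, 5.4]
ft_force: [7.7, -4.7, 6.0]
width: 0.0355
```

```bash
python3 s.py; python3 - <<'E'
from h import *
from workcell import *
p=camera("scene");q=dict(p);q["image"]=np.clip(255*(p["image"]/255.)**.5,0,255).astype(np.uint8)
crop(q,(445,350),100,75,8,"pics/q1.png")
E
```

```text
[0.6348148  0.26324972 0.09387039] [ 7.67911165 -4.72632041  6.04470069] axial -8.951602236603932 lat -1.0847613292803 [-0.59640048 -0.82585883  0.17247936] 0.035543186672597475
toolx [ 0.003  0.    -1.   ] y [-0.909  0.417 -0.003] jaw yaw 65.36
spin deg 0.056602106461156154 rad 0.0009878931213115308 alt -3.1406047604684817 steps 0.00790532213144639
linear [-12.1   0.7   0.5]
```

View pics/q1.png

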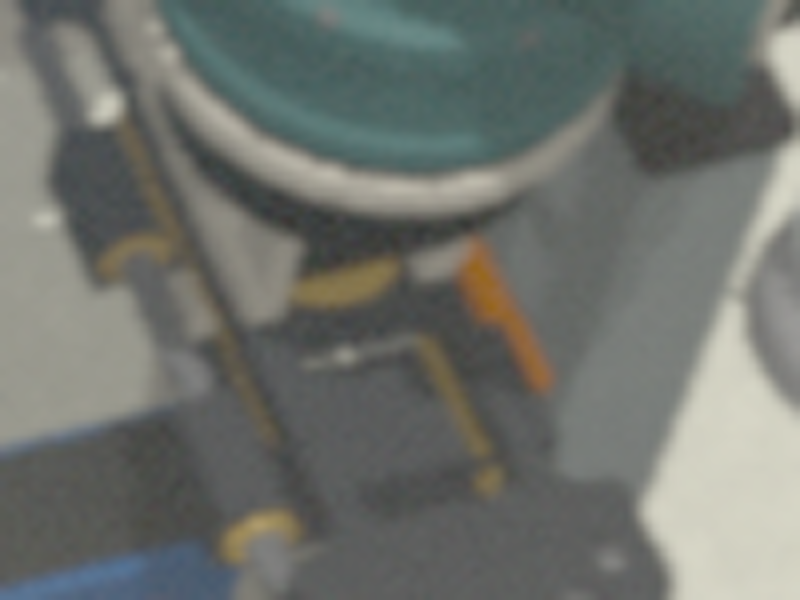

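Emit:
apply_moves([
  {"linear": [1.5,0,0],"spin": 0,"gripper": 1},
  {"linear": [3,0,0],"spin": 0,"gripper": 1},
  {"linear": [3,0,0],"spin": 0,"gripper": 1},
])

```text
time_s: 17.95
ee_pos: [0.6354, 0.2632, 0.0926]
ee_rot: [-58.0, 89.7, 7.4]
ft_force: [5.7, -7.7, 17.4]
width: 0.0357
```

```bash
python3 s.py; python3 - <<'E'
from h import *
from workcell import *
p=camera("scene");q=dict(p);q["image"]=np.clip(255*(p["image"]/255.)**.5,0,255).astype(np.uint8)
crop(q,(455,338),50,37,16,"pics/q2.png")
s=load("scene0.pkl");q=dict(s);q["image"]=np.clip(255*(s["image"]/255.)**.5,0,255).astype(np.uint8)
crop(q,(455,338),50,37,16,"pics/q3.png")
t=camera("top");q=dict(t);q["image"]=np.clip(255*(t["image"]/255.)**.6,0,255).astype(np.uint8)
crop(q,(176,222),40,30,20,"pics/q4.png")
E
```

```text
[0.63541086 0.26321562 0.09256054] [ 5.74629156 -7.74561903 17.362563  ] axial -8.457400078431768 lat -4.635519645661992 [-0.97960786 -0.32956595  0.23011812] 0.035654895993172765
toolx [ 0.005  0.001 -1.   ] y [-0.909  0.417 -0.005] jaw yaw 65.35
spin deg 0.04980776707731138 rad 0.0008693095285655167 alt -3.140723344061228 steps 0.006956392049903825
linear [-13.4   1.2   0.3]
```

View pics/q2.png

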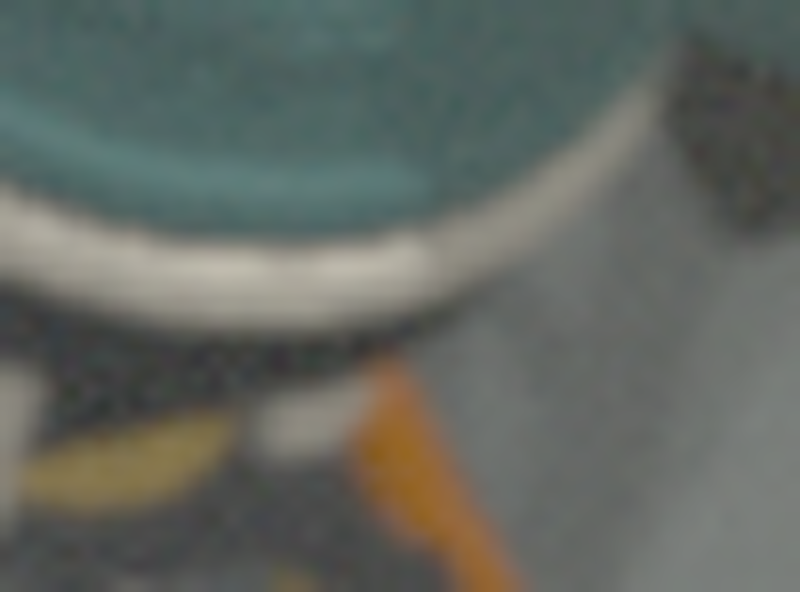

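View pics/q3.png

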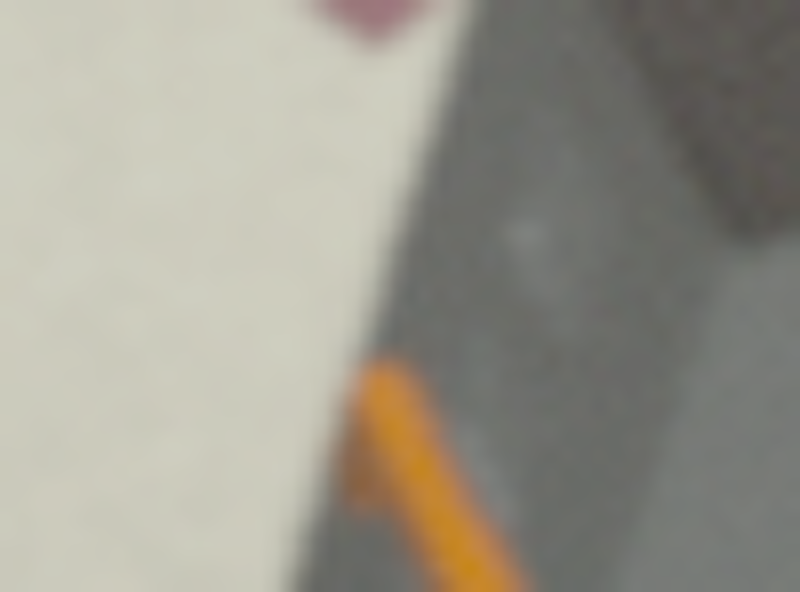

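View pics/q4.png

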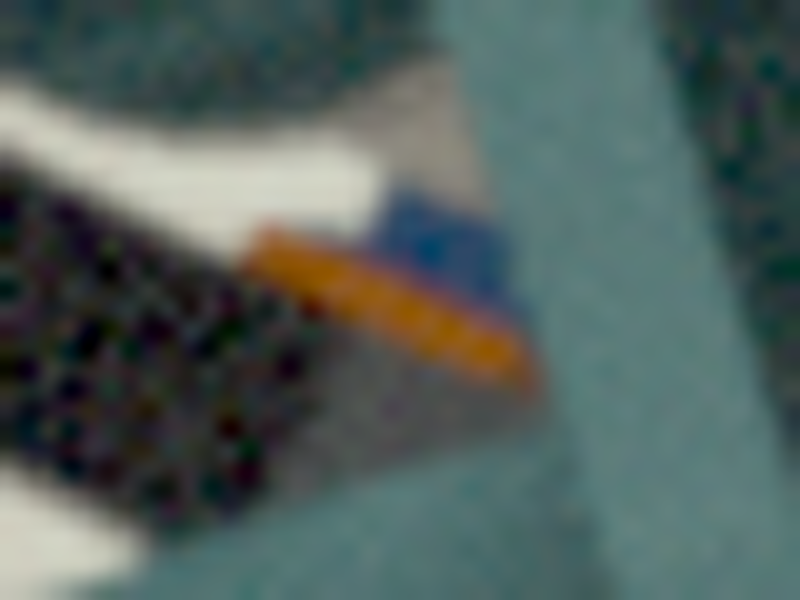

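Emit:
apply_moves([
  {"linear": [-2,-0.5,0],"spin": 0,"gripper": 1},
  {"linear": [-2.5,-1,0],"spin": 0,"gripper": -1},
  {"linear": [-2.5,-1,0],"spin": 0,"gripper": -1},
  {"linear": [-2.5,-1,0],"spin": 0,"gripper": -1},
  {"linear": [-2.5,-1,0],"spin": 0,"gripper": -1},
  {"linear": [-2.5,-1,0],"spin": 0,"gripper": -1},
  {"linear": [-2.5,-1,0],"spin": 0,"gripper": -1},
  {"linear": [-2.5,-1,0],"spin": 0,"gripper": -1},
])

```text
time_s: 18.72
ee_pos: [0.6343, 0.2632, 0.0914]
ee_rot: [111.9, 90.0, 177.3]
ft_force: [-0.0, 0.3, -0.4]
width: 0.0776
```

```bash
python3 s.py
```

```text
[0.6343192  0.26316888 0.09137248] [-0.02630878  0.33108123 -0.3511544 ] axial 0.16226037452238465 lat 0.2897928569570624 [ 0.03061679 -0.11748549 -0.05386971] 0.07764971460516183
toolx [-0.  0. -1.] y [-0.909  0.417  0.   ] jaw yaw 65.38
spin deg 0.0827169716719709 rad 0.001443683502954771 alt -3.1401489700868384 steps 0.01155264967485627
linear [-14.6   0.3   0.8]
```

Released without load. Lift straight up, then back away from the post.

Emit:
apply_moves([
  {"linear": [0,0,0],"spin": 0,"gripper": -1},
  {"linear": [0,0,0],"spin": 0,"gripper": -1},
  {"linear": [-10,-3,0],"spin": 0,"gripper": -1},
  {"linear": [-30,-6,0],"spin": 0,"gripper": -1},
  {"linear": [-60,-10,0],"spin": 0,"gripper": -1},
  {"linear": [-90,-15,0],"spin": 0,"gripper": -1},
  {"linear": [-125,-20,-20],"spin": 0,"gripper": -1},
  {"linear": [-150,-30,-55],"spin": 0,"gripper": -1},
  {"linear": [-170,-30,-90],"spin": 0,"gripper": -1},
  {"linear": [-180,-30,-125],"spin": 0,"gripper": -1},
  {"linear": [-180,-30,-160],"spin": 0,"gripper": -1},
  {"linear": [-180,-30,-190],"spin": 0,"gripper": -1},
])

```text
time_s: 19.72
ee_pos: [0.5818, 0.076, 0.2735]
ee_rot: [-64.9, 89.9, 0.5]
ft_force: [0.1, 0.0, -0.4]
width: 0.093
```

```bash
python3 s.py; python3 - <<'E'
from h import *
from workcell import *
p=camera("scene");t=camera("top")
br=lambda s,g=.5:dict(s,image=np.clip(255*(s["image"]/255.)**g,0,255).astype(np.uint8))
x,y,yaw=.5730,.2916,155.3
xd=np.array([np.cos(np.radians(yaw)),np.sin(np.radians(yaw)),0]);M=np.array([x,y,.142])-.085*xd
crop(br(p),(430,345),100,75,8,"pics/r1.png");crop(br(p),(430,345),100,75,8,"pics/r2.png",[(l,(0,255,0)) for l in hang3(M,yaw)])
crop(br(t,.6),(190,220),80,60,10,"pics/r3.png",[(l,(0,255,0)) for l in hang3(M,yaw)])
cv2.imwrite("pics/r4.png",p["image"][:,:,::-1])
E
```

```text
[0.58180362 0.07604556 0.27351708] [ 0.1342527   0.01922792 -0.36250309] axial -0.11393323383717532 lat 0.07357277131308146 [ 0.06964048 -0.13873021  0.0211977 ] 0.09303078032962281
toolx [ 0.002  0.    -1.   ] y [-0.909  0.417 -0.002] jaw yaw 65.36
spin deg 0.05610156667279398 rad 0.0009791570539673753 alt -3.140613496535826 steps 0.007835414339775696
linear [167.6  30.9 192.6]
```

View pics/r1.png

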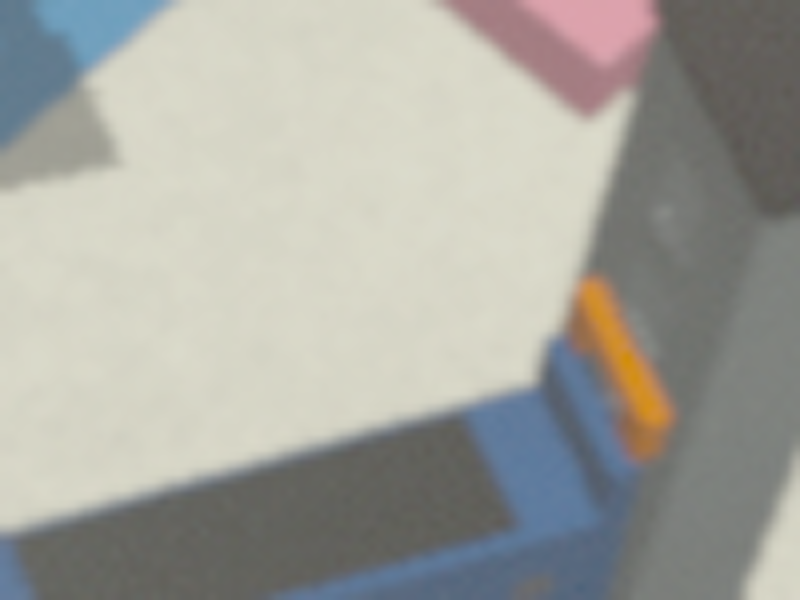

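View pics/r2.png

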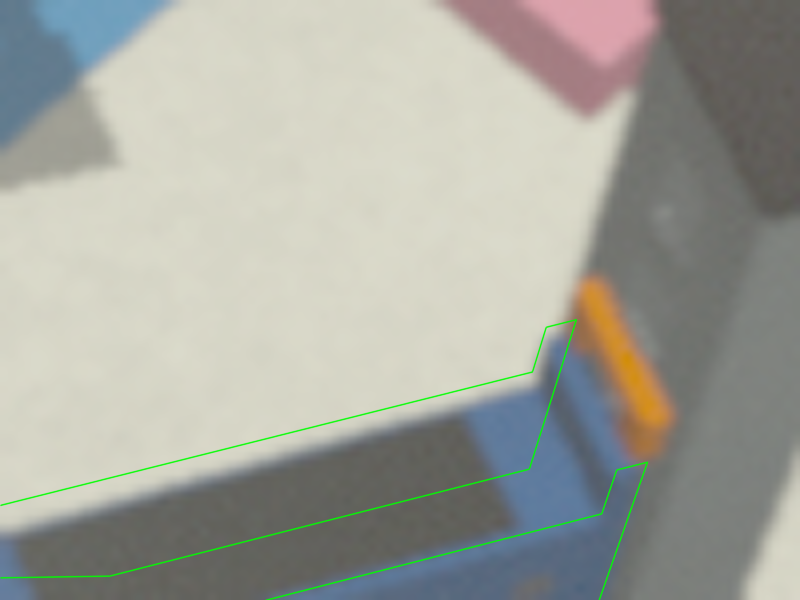

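View pics/r3.png

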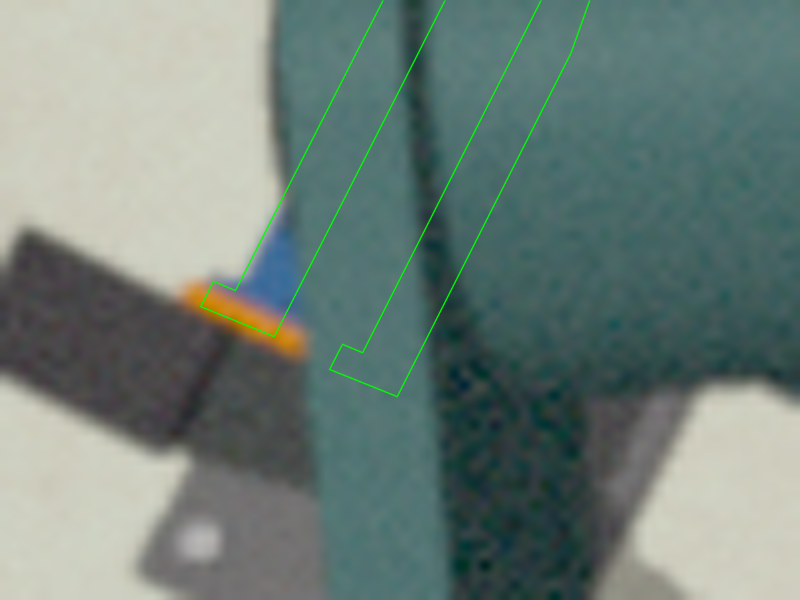

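View pics/r4.png

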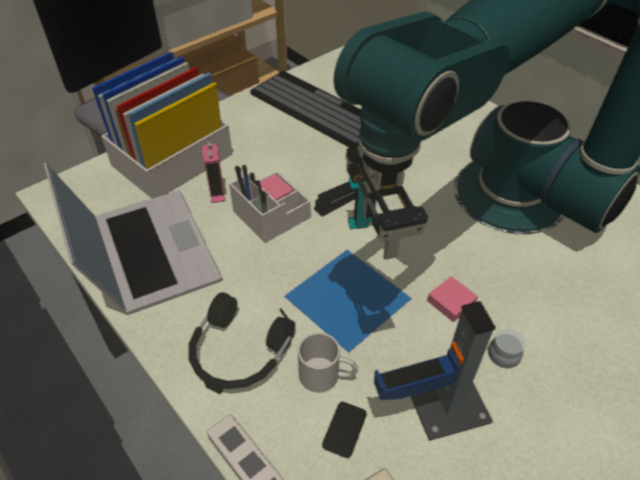

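The picture shows the hanger on the post: level, back plate flat on the front, catch standing out above it. Nothing else has moved, so I'm handing in.

```bash
python3 - <<'E'
from workcell import *
print(state()["qvel"].round(2),state()["time_s"]);print(close_job())
E
```

```text
[ 2.87  2.7  -1.92  0.96 -0.76  3.13] 19.8167
the job is handed in; nothing more can be done
None
```

The hanger is hung on the post and released, and I handed the job in at about 19.8 s. No verdict was reported.

**What I did:**
- I lifted the hanger out of the organiser and pivoted it in a light grip against the mat until it lay the right way up.
- I took a fresh hold near its middle with a 50 N grip and turned it to face the post.
- I pushed the claws in 12 mm above home. The catch pushed back with about 4–5 N, and the back plate came flat at about 15 N.
- I pressed it down until it stopped hard at about 17 N, eased the load, opened the fingers and backed away.

**Last checks:**
- After letting go, the force on the gripper was about zero.
- In the pictures the hanger hangs level and square with its plate on the post front. The orange catch stands out just above the plate.
- The mug, tub, stapler, mouse, notes and headset look unmoved by eye; I did not measure them again.

**What disagreed:**
- The visible fingertips sat about 34 mm above the reported TCP height. The arm also reached a reported z of −24 mm on the mat without the fingers striking it, so I worked out heights from mat contact instead.
- The two cameras differed by about 3.5 mm sideways on where the post stands. I aimed between them and corrected about 1 mm from a close-up of the catch.
- In the final scene picture the hanger sits 1–2 pixels below my home model. That fits the scene camera's offset on the post, but I could not confirm the height more closely.
- The arm was still settling at about 3°/s when I handed in, well clear of everything.

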